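# Load and start the parts dryer at the terminal-block bench

## Robot

A 6-joint arm with a two-finger parallel gripper is mounted at the origin on the work surface. World frame = base frame: x ahead of the robot, y to its left, z up, the work surface at z = 0. Lengths are in m, angles in degrees, forces in N, time in s.
With the tool pointing down it reaches from about 0.375 to 0.9 m from the base axis. Payload 3.1 kg.
Tool frame: the origin (TCP) lies on the centre line of the jaws, within the pads' length; the fingertips stand 19 mm ahead of it and the grasp point (between the pads) is the TCP (tips_ahead is the distance from the TCP to the fingertips, in m); z points along the fingers, y is the line along which they close (so a half turn about z gives the same grasp; the last joint's range is limited). The gripper opens to 87 mm and grips with 3 to 60 N. Pads are 19 mm wide; open, the fingers measure 117 mm over their backs; the gripper's body (75 mm by 190 mm) begins 51 mm behind the grasp point.
Start: joints at [-85.457, 30.224, 82.088, -0, 67.689, -10.227], TCP at [0.159, -0.604, 0.208] pointing down, gripper open.
Joint ranges: [-176.69, 176.69], [-43.24, 126.21], [12.49, 139.97], [-82, 262], [0, 151.66], [-163.58, 163.58]. Speed limits (degrees/s): [159.86, 159.86, 180, 180, 180, 180].

## Interface

Orientations are given as a 3x3 rotation matrix whose columns are the frame's x, y, z axes.
In Python, from rig import read_state, capture, hand_in, trace, landmark_of, tips_ahead gives the robot as it stands.
- The arm moves only by the shell command python3 -m jog 'ROWS'. ROWS is JSON, a list of rows, each an object of numbers: "tx", "ty", "tz": the shift along the tool's x, y, z in cm; "roll": the turn about the tool's z in rad; "jaw": the opening, from 0 (shut) to 1 (fully open). A call has 1 to 8 rows; each row shifts and turns the commanded pose from where the row before left it, along the tool's axes as they then stand; what a row does not reach is not made up. A row lasts 1/10 s, in which the tool goes at most 50 mm and 8.59 degrees, less where a joint would pass 70% of its speed; a pose out of reach is approached as far as the arm can. A call with a gripper value outside its range is refused whole. The fingers move at their own pace and stop on an object; the grip force is fixed at half the most. Time passes only in rows, so rows that do not move let the fingers close. It gives the time, the measured TCP pose, the force, the opening and the grip force at its end, in the units of the state.
- read_state(): the state, without advancing time (a new reading comes with each control period).
- capture(name): name is "scene" or "top"; returns a dict with "img" (480x640x3 uint8, red, green, blue), "vertical_fov" (degrees; the focal length in pixels is half the picture's height over the tangent of half this angle, whatever the lens; pixels are square), "cx", "cy" (the principal point, pixels), "k1" (the pictures are not rectified: a ray, as slopes to the right and down, at radius r is drawn at 1 + k1 r^2 times it, then the intrinsics apply), "cam_to_world" (4x4, takes a point from camera to world coordinates). Camera axes: x right, y up, looking along -z (the intrinsics and any distortion apply to the point x, -y, -z); pixel columns grow to the right and rows downward; lengths in m; the calibration is good to about 2 mm. A picture is of the moment at which its call begins. There is no depth.
- hand_in(): hands the job in; it is judged then, once.
Trained networks look in the newest picture that a camera, given by its name, has taken for a name from the list of things; names that differ only in an ending like _2 or _b are one class to them, and where a whole thing is asked for, a point or a joint stands for the part that bears it (a point fixed in the world has none). Each returns a list of dicts, best first, with "p" (0 to 1); they miss things now and then, are a little off and sometimes report something else, mostly with a low value. They report only what shows in the picture. A call takes as long as a camera call. They do not tell look-alikes from the thing itself.
- trace(camera, thing): "pixels" (480x640 bool, what is visible of it) and "bbox" ([left, top, width, height] in pixels, round what is visible of it).
- landmark_of(camera, thing): "point" ([row, column] in pixels: a listed point, or the origin of a listed thing).
The state is a dict: "time_s": time; "joint_positions": joint angles; "qvel": joint speeds; "tau": joint torques, N m; "position": TCP position; "tcp_rot": TCP orientation; "force": force on the tool from outside, world axes, zero at the start; "moment": the same for the moment, N m; "opening": opening from 0.0 (shut) to 1.0 (fully open); "grasp_force": force on a finger pad.
Only numpy, scipy, OpenCV 4.12 (cv2) and the standard library are available. Lean on these libraries where they do the work, as an engineer would, in place of code of your own. Each camera call takes 0.05 s, during which the arm holds its last target. There are 200 camera calls.

## Task

Put every black terminal housing into the blue caddy and every white cover into the white caddy while the caddies stand on the bench, then hang both caddies by their handles on the dryer's two hooks, one on each, either way round. When both hang with their parts in them, turn the timer dial so that its white pointer lines up with the yellow tab. Never tip a caddy over, let go of everything at the end, and leave the screw bin, the screwdriver and the carton where they are.

Things in the scene. Friction and masses are not known exactly. Their poses are not given: they have to be found in the camera images.
- dryer: Fixed drying rack, 420 mm wide (own y): foot plate, grey blower box 87 mm high at the back (x 33 to 118 mm), posts at y = +-195 mm, aluminium rail 18 mm thick at x = 0, its centre 206 mm above the bench. Two hooks of 8 mm round steel stick out of the rail along the dryer's own -x (towards the robot). Origin: on the bench below the middle of the rail.
- hook_left (a point): Top of the seat (lowest part) of the hook at the dryer's y = +90 mm, 69 mm in front of the rail's centre, 200 mm above the bench, where a hung bar rests. The seat is level from 60 to 78 mm in front of the rail; beyond it the tip turns up, its end 92 mm in front of the rail and 18 mm above the seat; towards the rail the hook rises 10 mm.
- hook_right (a point): The same on the hook at the dryer's y = -90 mm.
- caddy_blue: Blue plastic two-bay carrier, open on top, 120 mm (own x) x 84 mm (own y), walls 4 mm thick and 40 mm high, floor 4 mm thick, 0.3 kg. Origin: centre of the underside. A divider 46 mm high across the middle (x = 0) carries the handle (see its bar). The two bays are 53 x 76 mm inside, centred at x = +-30 mm. Either way round is the same.
- caddy_blue_bar (a point): Middle of the underside of the blue caddy's handle bar, 90 mm above its origin; it rests on the hook's seat. Handle: two posts, 14 mm along x, 8 mm thick, at y = +-26 mm (60 mm over their outer faces), z = 46 to 90 mm, joined by a slightly peaked 8 mm round steel bar along y, top at z = 98 mm. The window under it is 44 mm wide and 44 mm high.
- caddy_white: White plastic two-bay carrier, open on top, 120 mm (own x) x 84 mm (own y), walls 4 mm thick and 40 mm high, floor 4 mm thick, 0.3 kg. Origin: centre of the underside. A divider 46 mm high across the middle (x = 0) carries the handle (see its bar). The two bays are 53 x 76 mm inside, centred at x = +-30 mm. Either way round is the same.
- caddy_white_bar (a point): Middle of the underside of the white caddy's handle bar, 90 mm above its origin; it rests on the hook's seat. Handle: two posts, 14 mm along x, 8 mm thick, at y = +-26 mm (60 mm over their outer faces), z = 46 to 90 mm, joined by a slightly peaked 8 mm round steel bar along y, top at z = 98 mm. The window under it is 44 mm wide and 44 mm high.
- housing_1: Black terminal housing with two brass screw heads on top, 30 x 26 mm, 44 mm tall, about 25 to 45 g, standing upright at the start. Origin: centre of the underside; x along the 30 mm side, z up. May be absent (None).
- housing_2: Another black housing like housing_1; may be absent.
- cover_1: White cover with grey ribs and an orange dot on top, 30 x 26 mm, 44 mm tall, about 25 to 45 g, standing upright at the start. Origin: centre of the underside; x along the 30 mm side, z up. May be absent (None).
- cover_2: Another white cover like cover_1; may be absent.
- timer: Fixed white timer box 110 x 110 x 50 mm with the dial in the middle of its top. Origin: centre of the underside.
- dial (a joint): Angle of the timer dial, rad, 0 to 3.5, growing clockwise seen from above; stays where left. Black disc 68 mm across, its top 62 mm above the bench, with a grey grip bar across it 46 mm long, 14 mm thick, 30 mm high (top at 92 mm). A white line along half of the bar and on the disc is the pointer.
- dial_grip (a point): On the dial's axis, 83 mm above the bench, in the upper half of the grip bar.
- pointer (a point): On the line of the white pointer, 36 mm from the dial's axis, just past the rim of the disc; turns with the dial. The grip bar lies along the line from the axis to this point.
- mark (a point): Inner end of the yellow index tab (14 x 7 mm) beside the disc, 36 mm from the dial's axis. The pointer is on the mark when both points coincide. It is always clockwise of the pointer at the start.
- screw_bin: Bystander: blue open bin 100 x 110 x 55 mm with brass screws. Origin: centre of the underside.
- screwdriver: Bystander: screwdriver 200 mm long with a blue handle, lying along its own x.
- carton: Bystander: cardboard carton 100 x 120 x 70 mm. Origin: centre of the underside.
Not all that is in view belongs to the job. Leave any green look-alike of the cover_2 alone. What is shaped like the caddy_white but purple is not meant.

How it is judged (in metres and radians):
On the way, in this order (a step that is already met when the one before it is completed fails the run):
1. every housing lies in the blue caddy and every cover in the white caddy, both caddies still standing on the bench (x of housing_1 in the frame of caddy_blue between -0.06 and 0.06 m and y of housing_1 in the frame of caddy_blue between -0.042 and 0.042 m and z of housing_1 in the frame of caddy_blue between -0.004 and 0.036 m and x of housing_2 in the frame of caddy_blue between -0.06 and 0.06 m and y of housing_2 in the frame of caddy_blue between -0.042 and 0.042 m and z of housing_2 in the frame of caddy_blue between -0.004 and 0.036 m and x of cover_1 in the frame of caddy_white between -0.06 and 0.06 m and y of cover_1 in the frame of caddy_white between -0.042 and 0.042 m and z of cover_1 in the frame of caddy_white between -0.004 and 0.036 m and x of cover_2 in the frame of caddy_white between -0.06 and 0.06 m and y of cover_2 in the frame of caddy_white between -0.042 and 0.042 m and z of cover_2 in the frame of caddy_white between -0.004 and 0.036 m and height (world z) of each of caddy_blue, caddy_white below 0.03 m), for 0.2 s.
2. both caddies hang by their handles on the hooks ((distance between caddy_blue_bar and hook_left below 0.018 m or distance between caddy_blue_bar and hook_right below 0.018 m) and angle between each of caddy_blue, caddy_white's own z axis and vertical below 0.35 rad and contact force between each of caddy_blue, caddy_white and dryer above 0.5 N and (distance between caddy_white_bar and hook_left below 0.018 m or distance between caddy_white_bar and hook_right below 0.018 m)), for 0.2 s.
3. the dial's pointer is on the yellow mark (horizontal distance between pointer and mark below 0.0045 m), for 0.2 s.
At the end, for the whole second after the job is handed in: Every present housing is inside the blue caddy and every present cover inside the white caddy; each caddy hangs on its own hook with the middle of its bar's underside within 18 mm of the hook's seat point, tilted less than 20 degrees and at rest; the pointer is within 4.5 mm (7 degrees) of the mark (all of step 2 and x of housing_1 in the frame of caddy_blue between -0.06 and 0.06 m and y of housing_1 in the frame of caddy_blue between -0.042 and 0.042 m and z of housing_1 in the frame of caddy_blue between -0.004 and 0.036 m and x of housing_2 in the frame of caddy_blue between -0.06 and 0.06 m and y of housing_2 in the frame of caddy_blue between -0.042 and 0.042 m and z of housing_2 in the frame of caddy_blue between -0.004 and 0.036 m and x of cover_1 in the frame of caddy_white between -0.06 and 0.06 m and y of cover_1 in the frame of caddy_white between -0.042 and 0.042 m and z of cover_1 in the frame of caddy_white between -0.004 and 0.036 m and x of cover_2 in the frame of caddy_white between -0.06 and 0.06 m and y of cover_2 in the frame of caddy_white between -0.042 and 0.042 m and z of cover_2 in the frame of caddy_white between -0.004 and 0.036 m and horizontal distance between pointer and mark below 0.0045 m and linear speed of each of caddy_blue, caddy_white below 0.05 m/s); the robot touches nothing.
It fails at once if a caddy is tipped over (more than 57 degrees) (angle between any of caddy_blue, caddy_white's own z axis and vertical above 1 rad).
It fails at once if the screw bin, screwdriver or carton is moved by more than 30 mm (distance of any of screw_bin, screwdriver, carton from where it was at the start of the episode above 0.03 m).
Of housing_1, housing_2 only 1 to 2 are there at a start; the rules pass over those that are not, and their reading is None.
Of cover_1, cover_2 only 1 to 2 are there at a start; the rules pass over those that are not, and their reading is None.
At some moment in a run one of housing_1, housing_2, cover_1, cover_2 may be knocked a few centimetres aside while the robot is not near it.
It also fails if it takes over 210 s, if anything falls off the work surface, if the arm or the gripper's body presses on something with over 40 N, if the wrist force passes 120 N, or if a joint passes its speed limit or range.

## Working session

There is one attempt and no reset: what is moved stays moved. The work goes in short steps, Python scripts to look and compute and a shell command to move; the robot and the scene stay as the last step left them, time stands still between calls to the robot, and variables do not carry over. Pictures are saved under pics/ and viewed, at most 14 in all, crops included, and the job is handed in when it is done.

```bash
ls; mkdir -p pics; cat > h.py <<'E'
import numpy as np, cv2
from rig import *
def cap(n,save=None):
    c=capture(n)
    if save: cv2.imwrite('pics/'+save,c['img'][:,:,::-1])
    return c
def K(c):
    f=240/np.tan(np.radians(c['vertical_fov'])/2); return np.array([[f,0,c['cx']],[0,f,c['cy']],[0,0,1.]]),np.array([c['k1'],0,0,0.])
def p2w(c,row,col,z):
    k,d=K(c); u=cv2.undistortPoints(np.array([[[col,row]]],float),k,d)[0,0]
    T=np.array(c['cam_to_world']); r=T[:3,:3]@np.array([u[0],-u[1],-1]); o=T[:3,3]
    return o+r*(z-o[2])/r[2]
def w2p(c,P):
    T=np.array(c['cam_to_world']); q=(np.atleast_2d(P)-T[:3,3])@T[:3,:3]; q=q*[1,-1,-1]
    k,d=K(c); return cv2.projectPoints(q,np.zeros(3),np.zeros(3),k,d)[0][:,0]
E
cat > a.py <<'E'
from h import *
s=read_state(); print(s['time_s'],s['position'],np.round(s['tcp_rot'],3).tolist(),s['opening'],tips_ahead)
for cam in ['scene','top']:
    c=cap(cam,cam+'0.png'); print(cam,np.round(c['cam_to_world'],3).tolist(),c['vertical_fov'],c['k1'])
    for t,z in [('caddy_blue',0),('caddy_blue_bar',.09),('caddy_white',0),('caddy_white_bar',.09),('housing_1',0),('cover_1',0),('dial_grip',.083),('pointer',.062),('mark',.05),('hook_left',.2),('hook_right',.2),('dryer',0),('timer',0),('screw_bin',0),('carton',0),('screwdriver',0)]:
        for d in landmark_of(cam,t)[:6]:
            if d['p']>.15: print(t,round(d['p'],2),np.round(d['point']),np.round(p2w(c,*d['point'],z),3)[:2])
E
python3 a.py
```

```text
pics
0.0 [ 0.15929393 -0.60355602  0.20715033] [[0.967, 0.255, -0.0], [0.255, -0.967, 0.002], [0.0, -0.002, -1.0]] 0.9984945283006424 0.019
scene [[0.501, -0.48, 0.721, 1.289], [0.866, 0.293, -0.407, -0.39], [-0.016, 0.827, 0.562, 0.68], [0.0, 0.0, 0.0, 1.0]] 54.01875594930699 0.042915529032649974
caddy_blue 0.83 [296. 339.] [0.627 0.01 ]
caddy_blue_bar 0.95 [262. 343.] [0.626 0.019]
caddy_blue_bar 0.42 [409. 148.] [ 0.781 -0.407]
caddy_white 0.88 [323. 278.] [ 0.633 -0.139]
caddy_white_bar 0.76 [286. 272.] [ 0.621 -0.139]
caddy_white_bar 0.67 [224. 248.] [ 0.388 -0.092]
housing_1 0.84 [238. 348.] [0.449 0.144]
housing_1 0.7 [262. 309.] [0.487 0.011]
housing_1 0.29 [376. 270.] [ 0.746 -0.207]
cover_1 0.69 [301. 189.] [ 0.474 -0.275]
cover_1 0.68 [288. 226.] [ 0.473 -0.191]
dial_grip 0.94 [307. 112.] [ 0.516 -0.415]
pointer 0.71 [302. 121.] [ 0.482 -0.398]
pointer 0.35 [290. 339.] [ 0.672 -0.016]
mark 0.61 [317. 130.] [ 0.52  -0.392]
hook_left 0.74 [148. 439.] [0.475 0.392]
hook_right 0.75 [175. 409.] [0.554 0.236]
dryer 0.59 [237. 443.] [0.569 0.354]
timer 0.37 [260. 342.] [0.52  0.0
[... 680 characters left out ...]
133]
housing_1 0.53 [289. 318.] [0.482 0.017]
cover_1 0.57 [289. 392.] [ 0.478 -0.19 ]
cover_1 0.48 [290. 427.] [ 0.475 -0.288]
dial_grip 0.66 [291. 318.] [0.476 0.014]
dial_grip 0.59 [280. 478.] [ 0.497 -0.414]
pointer 0.61 [290. 473.] [ 0.471 -0.405]
mark 0.65 [268. 465.] [ 0.532 -0.389]
hook_left 0.66 [298. 166.] [0.463 0.391]
hook_right 0.96 [261. 224.] [0.553 0.243]
hook_right 0.68 [244. 315.] [0.592 0.017]
dryer 0.78 [259. 202.] [0.573 0.346]
timer 0.76 [276. 471.] [ 0.51  -0.416]
screw_bin 0.69 [189. 317.] [0.767 0.015]
screw_bin 0.3 [258. 198.] [0.576 0.357]
carton 0.72 [291. 393.] [ 0.473 -0.194]
screwdriver 0.73 [196. 396.] [ 0.743 -0.21 ]
screwdriver 0.69 [259. 198.] [0.573 0.358]
```

View pics/scene0.png

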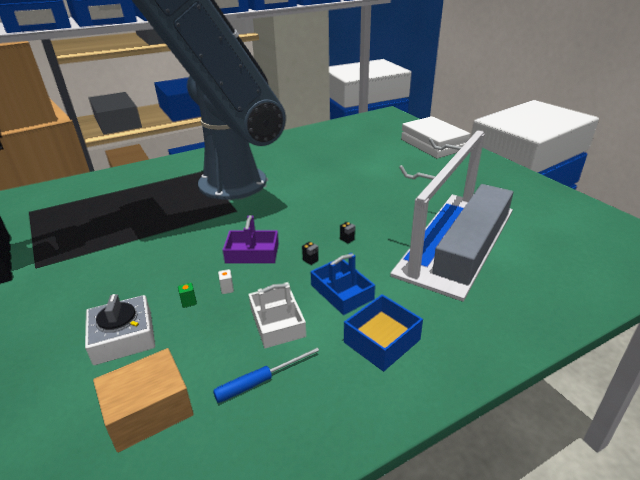

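View pics/top0.png

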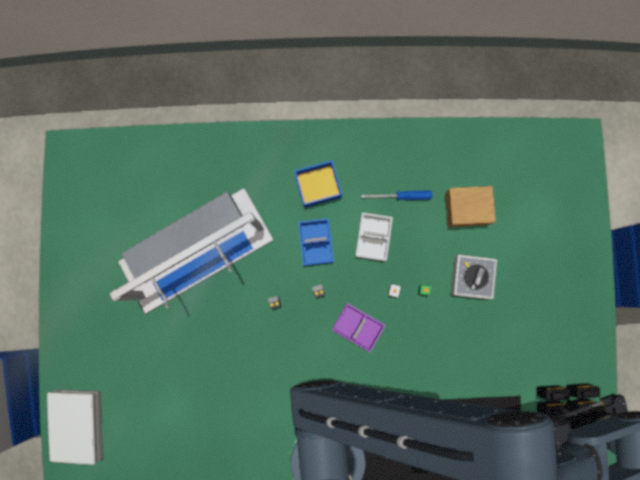

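The scene view shows two black housings at (col 310, row 252) and (347, 232). The white cover is at (226, 282) with a green look-alike at (187, 294). The blue caddy is at (342, 285), the white caddy at (277, 313), and a purple look-alike caddy at (250, 245). The timer is at (118, 325). The top view agrees.

Candidates in the top view:
- **Cover:** white (395, 291) fits, since it is white with an orange dot. Green (426, 290) does not.
- **White caddy:** white (374, 237) fits. Purple (358, 327) does not.

I'll confirm these in an enlarged crop and measure.

```bash
cat > b.py <<'E'
from h import *
C={k:cap(k) for k in ['scene','top']}
im=C['top']['img'][165:355,260:505,::-1]; cv2.imwrite('pics/crop1.png',cv2.resize(im,None,fx=3.15,fy=3.15,interpolation=cv2.INTER_CUBIC))
c=C['top']
for t,z in [('caddy_blue',.04),('caddy_white',.04),('housing_1',.044),('cover_1',.044),('timer',.05),('dryer',.1)]:
    for d in trace('top',t)[:4]:
        m=d['pixels'].astype(np.uint8); cn=max(cv2.findContours(m,0,2)[0],key=cv2.contourArea)[:,0]
        W=np.array([p2w(c,r,q,z)[:2] for q,r in cn]).astype(np.float32)
        r=cv2.minAreaRect(W); print(t,round(d['p'],2),d['bbox'],'ctr',np.round(r[0],3),'size',np.round(r[1],3),'ang',round(r[2],1))
for pt in ['hook_left','hook_right','caddy_blue_bar','caddy_white_bar','dial_grip','pointer','mark','housing_1','cover_1']:
    L={k:[d['point'] for d in landmark_of(k,pt)[:3]] for k in C}
    for a in L['top']:
        for b in L['scene']:
            R=[]
            for k,p in(('top',a),('scene',b)):
                o=np.array(C[k]['cam_to_world'])[:3,3]; e=p2w(C[k],*p,0)-o; R.append((o,e/np.linalg.norm(e)))
            A=sum(np.eye(3)-np.outer(e,e) for o,e in R); x=np.linalg.solve(A,sum((np.eye(3)-np.outer(e,e))@o for o,e in R))
            g=np.linalg.norm(np.cross(x-R[0][0],R[0][1]))
            if g<.01: print(pt,np.round(a),np.round(b),np.round(x,3),'gap',round(g,4))
E
python3 b.py
```

```text
caddy_blue 0.91 [297.9, 219.6, 32.5, 46.2] ctr [0.613 0.02 ] size [0.125 0.086] ang 5.3
caddy_blue 0.29 [466.7, 263.8, 18.1, 27.0] ctr [ 0.507 -0.422] size [0.059 0.064] ang 87.8
caddy_white 0.97 [330.3, 302.1, 54.8, 48.0] ctr [ 0.377 -0.091] size [0.122 0.083] ang 61.0
caddy_white 0.69 [354.3, 215.5, 35.6, 47.9] ctr [ 0.625 -0.139] size [0.086 0.123] ang 81.7
housing_1 0.67 [273.1, 294.7, 5.4, 12.6] ctr [0.449 0.136] size [0.031 0.028] ang 17.5
housing_1 0.5 [463.0, 263.8, 26.8, 23.4] ctr [ 0.507 -0.42 ] size [0.068 0.064] ang 87.9
housing_1 0.4 [312.4, 286.2, 12.6, 8.4] ctr [0.48  0.017] size [0.025 0.022] ang 89.0
cover_1 0.61 [386.6, 286.0, 6.9, 11.2] ctr [ 0.476 -0.19 ] size [0.029 0.03 ] ang 70.0
cover_1 0.43 [420.6, 287.3, 11.0, 8.3] ctr [ 0.475 -0.276] size [0.033 0.025] ang 88.6
timer 0.76 [452.3, 255.7, 44.2, 42.6] ctr [ 0.505 -0.411] size [0.121 0.118] ang 82.9
dryer 0.63 [106.8, 188.9, 163.5, 125.7] ctr [0.576 0.372] size [0.191 0.46 ] ang 28.7
dryer 0.25 [464.5, 264.1, 6.1, 19.0] ctr [ 0.538 -0.381] size [0.012 0.007] ang 24.9
hook_right [261. 226.] [175. 409.] [0.554 0.238 0.199] gap 0.0001
caddy_blue_bar [238. 314.] [259. 343.] [0.617 0.024 0.089] gap 0.0004
caddy_white_bar [327. 359.] [220. 249.] [ 0.38  -0.089  0.095] gap 0.0016
caddy_white_bar [235. 374.] [284. 275.] [ 0.622 -0.134  0.092] gap 0.0025
dial_grip [276. 478.] [308. 110.] [ 0.506 -0.417  0.076] gap 0.0017
pointer [289. 469.] [301. 120.] [ 0.472 -0.398  0.057] gap 0.0018
mark [268. 471.] [318. 128.] [ 0.53  -0.399  0.059] gap 0.0038
housing_1 [302. 276.] [238. 344.] [0.448 0.136 0.002] gap 0.0008
housing_1 [289. 318.] [266. 310.] [ 0.483  0.017 -0.015] gap 0.0005
cover_1 [289. 428.] [304. 191.] [ 0.478 -0.282 -0.   ] gap 0.0093
```

View pics/crop1.png

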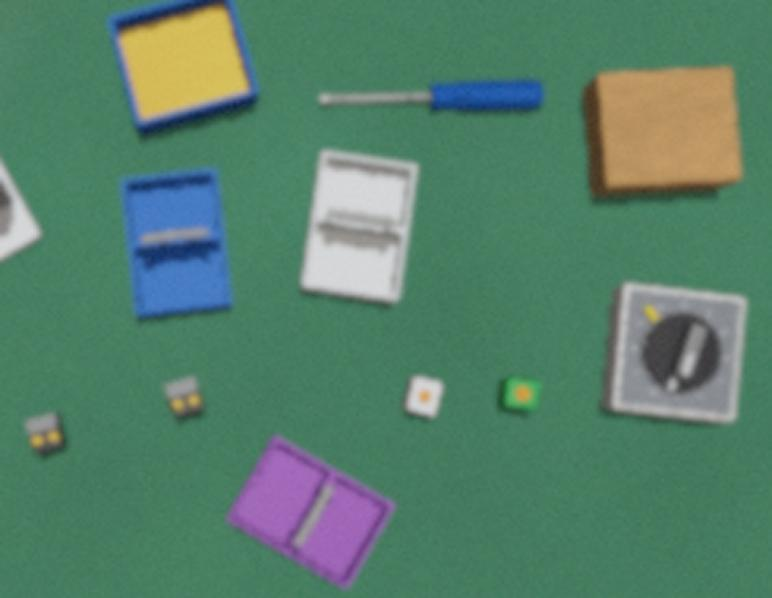

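The crop confirms it: the white cover with an orange dot is at crop (424, 396), the green one at (521, 393), the white caddy at (360, 228), the purple one at (312, 510), and the blue caddy at (176, 243). The two black housings are at (45, 432) and (184, 396). The dial pointer points down-left at (672, 385), and the yellow tab is at (652, 314). I start with the cover.

```bash
cat > go.py <<'E'
# go.py x y z yaw : roll needed, then shift in the axes after that roll
from h import *; import sys
x,y,z,w=map(float,sys.argv[1:5]); s=read_state(); R=np.array(s['tcp_rot']); p=np.array(s['position'])
yaw=np.arctan2(R[1,0],R[0,0]); dr=(yaw-np.radians(w)+np.pi)%(2*np.pi)-np.pi
c,n=np.cos(np.radians(w)),np.sin(np.radians(w)); d=(np.array([x,y,z])-p)*100
print('pos',np.round(p,4),'yaw',round(np.degrees(yaw),1),'| roll',round(dr,3),'tx',round(d@[c,n,0],2),'ty',round(d@[n,-c,0],2),'tz',round(-d[2],2),'t',round(s['time_s'],1))
E
python3 go.py .476 -.190 .15 -13
```

```text
pos [ 0.1594 -0.6043  0.2081] yaw 14.8 | roll 0.485 tx 21.53 ty -47.49 tz 5.81 t 3.0
```

```bash
python3 -m jog '[{"roll":0.121},{"roll":0.121},{"roll":0.121},{"roll":0.122},{"tx":1.5,"ty":-3.5},{"tx":1.5,"ty":-3.5},{"tx":1.5,"ty":-3.5},{"tx":1.5,"ty":-3.5}]'; python3 -m jog '[{"tx":1.5,"ty":-3.5},{"tx":1.5,"ty":-3.5},{"tx":1.5,"ty":-3.5},{"tx":1.5,"ty":-3.5},{"tx":1.5,"ty":-3.5},{"tx":1.5,"ty":-3.5},{"tx":1.5,"ty":-3.5},{"tx":1.5,"ty":-3.5,"tz":1}]'; python3 -m jog '[{"tx":1.5,"ty":-3.5,"tz":2},{"tx":1.0,"ty":-1,"tz":2},{"tz":0.8},{}]'; python3 go.py .476 -.190 .042 -13
```

```text
pos [ 0.1594 -0.6043  0.2081] yaw 14.8 | roll 0.485 tx 21.53 ty -47.49 tz 16.61 t 3.0$[0]: bad value
$[0]: bad value
$[0]: bad value
```

```bash
python3 -m jog '[{"tx":0,"ty":0,"tz":0,"roll":0.121,"jaw":1}]'
```

```text
time_s: 3.1
position: [0.1594, -0.6043, 0.2082]
tcp_rot: [[0.991, 0.134, -0.0], [0.134, -0.991, 0.0], [-0.0, -0.0, -1.0]]
force: [0.2, 0.3, 0.7]
opening: 0.996
grasp_force: 0.0
```

```bash
python3 -m jog --help | head -30; python3 -m jog '[{"roll":0.121,"jaw":1}]'
```

```text
invalid input: not JSON, or not a number
$[0]: bad value
```

```bash
python3 -m jog '[{"tx":0,"ty":0,"tz":0,"roll":0.121,"jaw":1},{"tx":0,"ty":0,"tz":0,"roll":0.121,"jaw":1},{"tx":0,"ty":0,"tz":0,"roll":0.122,"jaw":1},{"tx":1.8,"ty":-4,"tz":0,"roll":0,"jaw":1},{"tx":1.8,"ty":-4,"tz":0,"roll":0,"jaw":1},{"tx":1.8,"ty":-4,"tz":0,"roll":0,"jaw":1},{"tx":1.8,"ty":-4,"tz":0,"roll":0,"jaw":1},{"tx":1.8,"ty":-4,"tz":0,"roll":0,"jaw":1}]' | head -2; python3 -m jog '[{"tx":1.8,"ty":-4,"tz":0,"roll":0,"jaw":1},{"tx":1.8,"ty":-4,"tz":0,"roll":0,"jaw":1},{"tx":1.8,"ty":-4,"tz":0,"roll":0,"jaw":1},{"tx":1.8,"ty":-4,"tz":0,"roll":0,"jaw":1},{"tx":1.8,"ty":-4,"tz":1,"roll":0,"jaw":1},{"tx":1.8,"ty":-4,"tz":2,"roll":0,"jaw":1},{"tx":1.7,"ty":-3.5,"tz":2.8,"roll":0,"jaw":1},{"tx":0,"ty":0,"tz":0,"roll":0,"jaw":1}]'; python3 go.py .476 -.190 .042 -13
```

```text
time_s: 3.9
position: [0.2929, -0.4284, 0.2083]
time_s: 4.7
position: [0.4758, -0.185, 0.1474]
tcp_rot: [[0.976, -0.22, -0.005], [-0.22, -0.976, 0.005], [-0.006, -0.003, -1.0]]
force: [-0.7, -0.1, -0.4]
opening: 0.999
grasp_force: 0.0
pos [ 0.4758 -0.185   0.1474] yaw -12.7 | roll 0.005 tx 0.13 ty 0.48 tz 10.54 t 4.7
```

```bash
python3 -m jog '[{"tx":0.1,"ty":0.5,"tz":3.5,"roll":0,"jaw":0.8},{"tx":0,"ty":0,"tz":3.5,"roll":0,"jaw":0.8},{"tx":0,"ty":0,"tz":2.5,"roll":0,"jaw":0.8},{"tx":0,"ty":0,"tz":1,"roll":0,"jaw":0.8},{"tx":0,"ty":0,"tz":0,"roll":0,"jaw":0},{"tx":0,"ty":0,"tz":0,"roll":0,"jaw":0},{"tx":0,"ty":0,"tz":0,"roll":0,"jaw":0},{"tx":0,"ty":0,"tz":0,"roll":0,"jaw":0}]'|head -2;  python3 -m jog '[{"tx":0,"ty":0,"tz":0,"roll":0,"jaw":0},{"tx":0,"ty":0,"tz":0,"roll":0,"jaw":0},{"tx":0,"ty":0,"tz":0,"roll":0,"jaw":0},{"tx":0,"ty":0,"tz":0,"roll":0,"jaw":0},{"tx":0,"ty":0,"tz":-4,"roll":0,"jaw":0},{"tx":0,"ty":0,"tz":-4,"roll":0,"jaw":0},{"tx":0,"ty":0,"tz":-4,"roll":0,"jaw":0},{"tx":0,"ty":0,"tz":0,"roll":0,"jaw":0}]'; cat > look.py <<'E'
from h import *; import sys
# look.py name cam col row half scale
n,cam=sys.argv[1:3]; c,r,h,s=map(int,sys.argv[3:7]); i=cap(cam)['img'][max(0,r-h):r+h,max(0,c-h):c+h,::-1]
cv2.imwrite('pics/'+n+'.png',cv2.resize(i,None,fx=s,fy=s,interpolation=cv2.INTER_CUBIC))
E
python3 - <<'E'
import numpy as np
for n,c,w in(('white',(.6235,-.1375),-8.3),('blue',(.615,.022),5.3)):
    a=np.radians(w); u=np.array([np.cos(a),np.sin(a)])
    print(n,np.round(c-.035*u,4),np.round(c+.035*u,4))
E
python3 go.py .5889 -.1324 .16 -8.3
```

```text
time_s: 5.5
position: [0.4765, -0.1957, 0.0464]
time_s: 6.3
position: [0.4791, -0.1972, 0.1701]
tcp_rot: [[0.974, -0.225, 0.01], [-0.225, -0.974, -0.007], [0.011, 0.004, -1.0]]
force: [1.3, -0.4, -0.1]
opening: 0.004
grasp_force: 0.0
white [ 0.5889 -0.1324] [ 0.6581 -0.1426]
blue [0.5801 0.0188] [0.6499 0.0252]
pos [ 0.4791 -0.1972  0.1701] yaw -13.0 | roll -0.082 tx 9.93 ty -7.99 tz 1.01 t 6.3
```

The jaws closed on nothing, so I'm looking again.

```bash
python3 - <<'E'
from h import *
C={k:cap(k,k+'1.png') for k in ['scene','top']}
a=cv2.resize(C['scene']['img'][200:360,120:340,::-1],None,fx=2.5,fy=2.5)
b=cv2.resize(C['top']['img'][210:370,330:530,::-1],None,fx=2.5,fy=2.5)[:, :250*2-0]
cv2.imwrite('pics/c2.png',a); 
for k in C:
  for t,z in (('cover_1',0),('housing_1',0)):
    for d in landmark_of(k,t)[:4]: print(k,t,round(d['p'],2),np.round(d['point']),np.round(p2w(C[k],*d['point'],z),3)[:2])
E
```

```text
scene cover_1 0.81 [302. 193.] [ 0.48  -0.267]
scene cover_1 0.61 [292. 227.] [ 0.486 -0.194]
scene housing_1 0.9 [262. 308.] [0.485 0.011]
scene housing_1 0.76 [243. 345.] [0.463 0.128]
scene housing_1 0.6 [287. 275.] [ 0.526 -0.096]
scene housing_1 0.22 [314. 131.] [ 0.452 -0.389]
top cover_1 0.4 [237. 316.] [0.629 0.02 ]
top cover_1 0.2 [265. 469.] [ 0.542 -0.413]
top housing_1 0.61 [289. 318.] [0.482 0.016]
top housing_1 0.59 [303. 275.] [0.446 0.139]
```

View pics/c2.png

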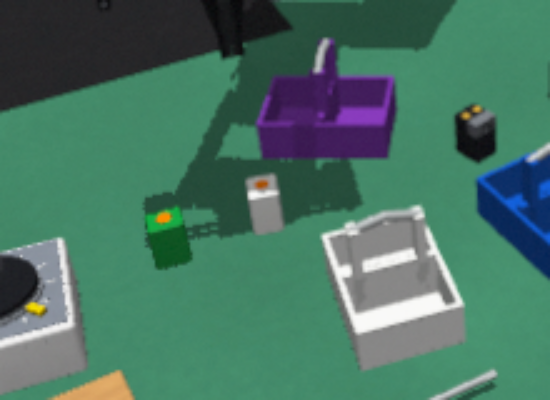

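The cover still stands at scene (226, 282), so the fingers were probably too slow and I lifted before they closed. I'll check the tool's projected position against the picture, then retry.

```bash
python3 - <<'E'
from h import *
c=cap('scene'); print(w2p(c,[[.479,-.197,.151],[.476,-.19,0],[.476,-.19,.044]]))
for d in trace('scene','cover_1')[:3]:
    print(d['p'],d['bbox'])
E
python3 -m jog '[{"tx":0,"ty":0,"tz":0,"roll":0,"jaw":0.8},{"tx":0,"ty":0,"tz":0,"roll":0,"jaw":0.8},{"tx":0,"ty":0,"tz":0,"roll":0,"jaw":0.8},{"tx":0,"ty":0,"tz":0,"roll":0,"jaw":0.8},{"tx":0,"ty":0,"tz":0,"roll":0,"jaw":0.8}]'; python3 go.py .479 -.190 .042 -13
```

```text
[[214.00847579 233.49973696]
 [226.82246528 288.43954601]
 [224.09703537 272.90113596]]
0.81 [179.3, 282.5, 19.3, 25.7]
0.74 [216.7, 270.6, 16.5, 22.3]
0.4 [308.4, 254.4, 68.5, 61.9]
time_s: 7.2
position: [0.4757, -0.1951, 0.1652]
tcp_rot: [[0.974, -0.225, 0.0], [-0.225, -0.974, -0.0], [0.0, -0.0, -1.0]]
force: [0.5, -0.5, -0.8]
opening: 0.374
grasp_force: 0.0
pos [ 0.4757 -0.1951  0.1652] yaw -13.0 | roll -0.0 tx 0.21 ty -0.57 tz 12.32 t 7.2
```

```bash
python3 -m jog '[{"tx":0.2,"ty":-0.4,"tz":0,"roll":0,"jaw":0.8},{"tx":0,"ty":0,"tz":2,"roll":0,"jaw":0.8},{"tx":0,"ty":0,"tz":2.5,"roll":0,"jaw":0.8},{"tx":0,"ty":0,"tz":2.5,"roll":0,"jaw":0.8},{"tx":0,"ty":0,"tz":2.5,"roll":0,"jaw":0.8},{"tx":0,"ty":0,"tz":2,"roll":0,"jaw":0.8},{"tx":0,"ty":0,"tz":0.8,"roll":0,"jaw":0.8},{"tx":0,"ty":0,"tz":0,"roll":0,"jaw":0.8}]';  python3 -m jog '[{"tx":0,"ty":0,"tz":0,"roll":0,"jaw":0},{"tx":0,"ty":0,"tz":0,"roll":0,"jaw":0},{"tx":0,"ty":0,"tz":0,"roll":0,"jaw":0},{"tx":0,"ty":0,"tz":0,"roll":0,"jaw":0},{"tx":0,"ty":0,"tz":0,"roll":0,"jaw":0},{"tx":0,"ty":0,"tz":0,"roll":0,"jaw":0},{"tx":0,"ty":0,"tz":0,"roll":0,"jaw":0},{"tx":0,"ty":0,"tz":0,"roll":0,"jaw":0}]'
```

```text
time_s: 8.0
position: [0.4781, -0.1911, 0.0413]
tcp_rot: [[0.974, -0.225, -0.002], [-0.225, -0.974, 0.001], [-0.002, -0.001, -1.0]]
force: [0.1, -0.2, 0.3]
opening: 0.799
grasp_force: 0.0
time_s: 8.8
position: [0.4785, -0.1916, 0.0421]
tcp_rot: [[0.974, -0.225, -0.0], [-0.225, -0.974, 0.0], [-0.0, -0.0, -1.0]]
force: [-1.5, -0.3, 0.1]
opening: 0.155
grasp_force: 0.0
```

```bash
python3 - <<'E'
from h import *
s=read_state(); print(s['opening'],s['position'])
c=cap('scene'); p=w2p(c,[[.4785,-.1916,.023],[.4785,-.1916,.042],[.476,-.19,0]]); print(p)
i=c['img'][:,:,::-1].copy()
for q in p: cv2.circle(i,tuple(np.int32(np.round(q))),1,(0,0,255),-1)
cv2.imwrite('pics/c3.png',cv2.resize(i[170:330,130:330],None,fx=4,fy=3.75,interpolation=cv2.INTER_CUBIC))
E
```

```text
0.15543345095246508 [ 0.47852543 -0.19159926  0.042146  ]
[[225.11029224 281.27372897]
 [223.91329523 274.48113701]
 [226.82246528 288.43954601]]
```

View pics/c3.png

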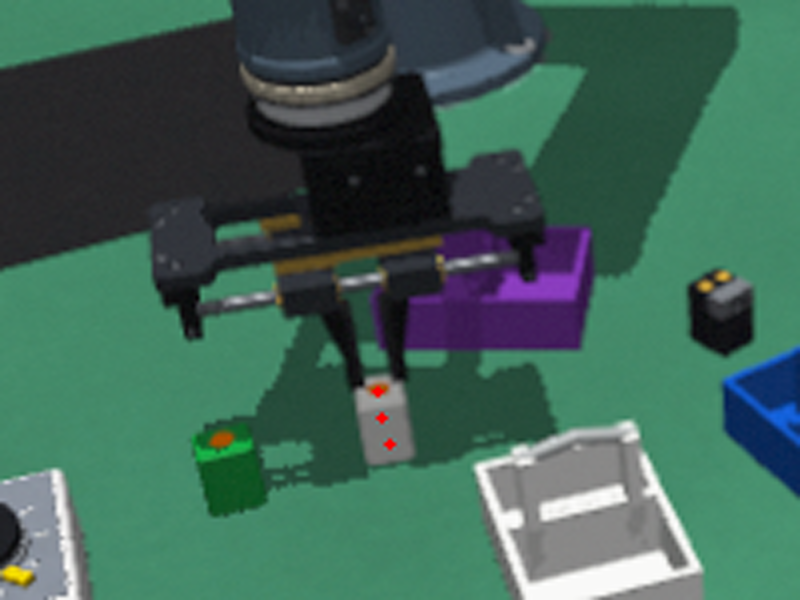

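The red dots mark the reported fingertip, the TCP and the cover base. The real fingertips show at the cover's top, crop (380, 385), so they are about 2 cm higher than the tool frame says. I'll check this with a gentle touch-down on free bench.

```bash
python3 -m jog '[{"tx":0,"ty":0,"tz":-4,"roll":0,"jaw":0},{"tx":0,"ty":0,"tz":-4,"roll":0,"jaw":0},{"tx":0,"ty":-4,"tz":0,"roll":0,"jaw":0},{"tx":0,"ty":-4,"tz":0,"roll":0,"jaw":0},{"tx":0,"ty":-4,"tz":0,"roll":0,"jaw":0},{"tx":0,"ty":0,"tz":0,"roll":0,"jaw":0}]' | head -2; python3 -m jog '[{"tx":0,"ty":0,"tz":4,"roll":0,"jaw":0},{"tx":0,"ty":0,"tz":4,"roll":0,"jaw":0},{"tx":0,"ty":0,"tz":0,"roll":0,"jaw":0},{"tx":0,"ty":0,"tz":0.6,"roll":0,"jaw":0},{"tx":0,"ty":0,"tz":0,"roll":0,"jaw":0},{"tx":0,"ty":0,"tz":0,"roll":0,"jaw":0}]'|grep -E "pos|force"; python3 -m jog '[{"tx":0,"ty":0,"tz":0.8,"roll":0,"jaw":0},{"tx":0,"ty":0,"tz":0,"roll":0,"jaw":0},{"tx":0,"ty":0,"tz":0,"roll":0,"jaw":0}]'|grep -E "pos|force"; python3 look.py c4 scene 265 260 85 3
```

```text
time_s: 9.45
position: [0.5052, -0.0704, 0.1222]
position: [0.5068, -0.0754, 0.0378]
force: [-0.1, 0.0, 0.2]
grasp_force: 0.0
position: [0.5056, -0.0747, 0.0284]
force: [-0.1, -0.0, -0.5]
grasp_force: 0.0
```

View pics/c4.png

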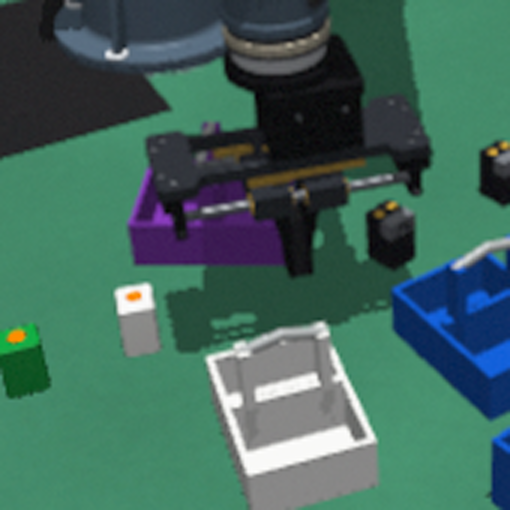

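```bash
python3 - <<'E'
from h import *
c=cap('scene'); print(w2p(c,[[.5056,-.0747,.0094],[.5056,-.0747,.0284]]))
for z in (.0,.01,.02,.03,.04): print(z,p2w(c,266.7,279.3,z).round(3))
E
python3 -m jog '[{"tx":0,"ty":0,"tz":0.5,"roll":0,"jaw":0},{"tx":0,"ty":0,"tz":0,"roll":0,"jaw":0},{"tx":0,"ty":0,"tz":0,"roll":0,"jaw":0}]'|grep -E "pos|force"; python3 -m jog '[{"tx":0,"ty":0,"tz":0.4,"roll":0,"jaw":0},{"tx":0,"ty":0,"tz":0,"roll":0,"jaw":0},{"tx":0,"ty":0,"tz":0,"roll":0,"jaw":0}]'|grep -E "pos|force"
```

```text
[[279.33044637 275.34386833]
 [278.71832893 268.73139598]]
0.0 [ 0.465 -0.056  0.   ]
0.01 [ 0.477 -0.061  0.01 ]
0.02 [ 0.489 -0.066  0.02 ]
0.03 [ 0.501 -0.071  0.03 ]
0.04 [ 0.514 -0.076  0.04 ]
position: [0.5054, -0.0746, 0.0229]
force: [-0.2, -0.7, -0.4]
grasp_force: 0.0
position: [0.5054, -0.0746, 0.019]
force: [-0.5, 0.3, 0.7]
grasp_force: 0.0
```

```bash
python3 -m jog '[{"tx":0,"ty":0,"tz":0.6,"roll":0,"jaw":0},{"tx":0,"ty":0,"tz":0,"roll":0,"jaw":0},{"tx":0,"ty":0,"tz":0,"roll":0,"jaw":0}]'|grep -E "pos|force"; python3 -m jog '[{"tx":0,"ty":0,"tz":0.4,"roll":0,"jaw":0},{"tx":0,"ty":0,"tz":0,"roll":0,"jaw":0},{"tx":0,"ty":0,"tz":0,"roll":0,"jaw":0}]'|grep -E "pos|force";  python3 -m jog '[{"tx":0,"ty":0,"tz":0.3,"roll":0,"jaw":0},{"tx":0,"ty":0,"tz":0,"roll":0,"jaw":0},{"tx":0,"ty":0,"tz":0,"roll":0,"jaw":0}]'|grep -E "pos|force"
```

```text
position: [0.5054, -0.0746, 0.0129]
force: [0.1, -0.1, -0.5]
grasp_force: 0.0
position: [0.5055, -0.0746, 0.009]
force: [0.1, 0.3, 0.2]
grasp_force: 0.0
position: [0.5055, -0.0747, 0.0061]
force: [-0.5, -0.4, -0.0]
grasp_force: 0.0
```

```bash
python3 -m jog '[{"tx":0,"ty":0,"tz":0.3,"roll":0,"jaw":0},{"tx":0,"ty":0,"tz":0,"roll":0,"jaw":0},{"tx":0,"ty":0,"tz":0,"roll":0,"jaw":0}]'|grep -E "pos|force:"; python3 -m jog '[{"tx":0,"ty":0,"tz":0.2,"roll":0,"jaw":0},{"tx":0,"ty":0,"tz":0,"roll":0,"jaw":0},{"tx":0,"ty":0,"tz":0,"roll":0,"jaw":0}]'|grep -E "pos|force:";  python3 -m jog '[{"tx":0,"ty":0,"tz":0.2,"roll":0,"jaw":0},{"tx":0,"ty":0,"tz":0,"roll":0,"jaw":0},{"tx":0,"ty":0,"tz":0,"roll":0,"jaw":0}]'|grep -E "pos|force:"
```

```text
position: [0.5055, -0.0747, 0.003]
force: [0.5, 0.0, 0.5]
grasp_force: 0.0
position: [0.5055, -0.0747, 0.0011]
force: [-0.8, -0.8, -0.0]
grasp_force: 0.0
position: [0.5055, -0.0747, -0.0009]
force: [0.0, -0.9, 0.9]
grasp_force: 0.0
```

```bash
python3 -m jog '[{"tx":0,"ty":0,"tz":0.2,"roll":0,"jaw":0},{"tx":0,"ty":0,"tz":0,"roll":0,"jaw":0},{"tx":0,"ty":0,"tz":0,"roll":0,"jaw":0}]'|grep -E "pos|force:"; python3 -m jog '[{"tx":0,"ty":0,"tz":0.2,"roll":0,"jaw":0},{"tx":0,"ty":0,"tz":0,"roll":0,"jaw":0},{"tx":0,"ty":0,"tz":0,"roll":0,"jaw":0}]'|grep -E "pos|force:"; python3 - <<'E'
from h import *
c=cap('scene'); 
i=c['img'][:,:,::-1]; cv2.imwrite('pics/c5.png',cv2.resize(i[220:310,225:345],None,fx=6,fy=6,interpolation=cv2.INTER_CUBIC))
E
```

```text
position: [0.5055, -0.0747, -0.0029]
force: [0.5, -0.8, 0.0]
grasp_force: 0.0
position: [0.5055, -0.0747, -0.0049]
force: [0.4, -0.3, -0.3]
grasp_force: 0.0
```

View pics/c5.png

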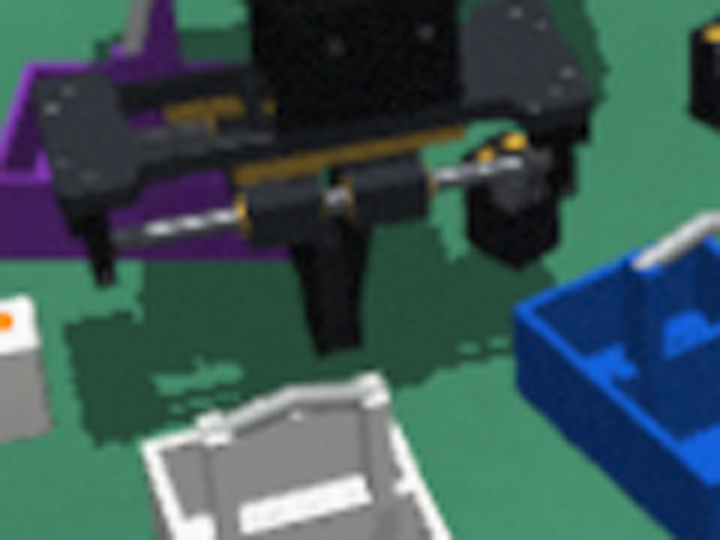

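The fingertip at crop (340, 352) is only now nearly on the bench, at reported z = -5 mm. So the tool frame is about 24 mm off along z. I'll finish the touch to get the exact value.

```bash
python3 - <<'E'
from h import *
c=cap('scene'); print(p2w(c,278.7,281.7,0),p2w(c,278.7,281.7,0.002))
E
for i in 1; do python3 -m jog '[{"tx":0,"ty":0,"tz":0.15,"roll":0,"jaw":0},{"tx":0,"ty":0,"tz":0,"roll":0,"jaw":0},{"tx":0,"ty":0,"tz":0,"roll":0,"jaw":0}]'|grep -E "pos|force:"; python3 -m jog '[{"tx":0,"ty":0,"tz":0.15,"roll":0,"jaw":0},{"tx":0,"ty":0,"tz":0,"roll":0,"jaw":0},{"tx":0,"ty":0,"tz":0,"roll":0,"jaw":0}]'|grep -E "pos|force:"; done
```

```text
[ 0.50848591 -0.07085777  0.        ] [ 0.51078083 -0.07179664  0.002     ]
position: [0.5055, -0.0747, -0.0064]
force: [-0.4, -0.5, 0.6]
grasp_force: 0.0
position: [0.5055, -0.0747, -0.0079]
force: [0.1, 0.2, 0.2]
grasp_force: 0.0
```

```bash
python3 -m jog '[{"tx":0,"ty":0,"tz":0.15,"roll":0,"jaw":0},{"tx":0,"ty":0,"tz":0,"roll":0,"jaw":0},{"tx":0,"ty":0,"tz":0,"roll":0,"jaw":0}]'|grep -E "pos|force:"; python3 -m jog '[{"tx":0,"ty":0,"tz":0.15,"roll":0,"jaw":0},{"tx":0,"ty":0,"tz":0,"roll":0,"jaw":0},{"tx":0,"ty":0,"tz":0,"roll":0,"jaw":0}]'|grep -E "pos|force:"
```

```text
position: [0.5055, -0.0747, -0.0094]
force: [-0.2, 1.0, 0.3]
grasp_force: 0.0
position: [0.5055, -0.0747, -0.0109]
force: [-0.8, 0.1, 0.8]
grasp_force: 0.0
```

```bash
python3 -m jog '[{"tx":0,"ty":0,"tz":0.15,"roll":0,"jaw":0},{"tx":0,"ty":0,"tz":0,"roll":0,"jaw":0},{"tx":0,"ty":0,"tz":0,"roll":0,"jaw":0}]'|grep -E "pos|force:"; python3 -m jog '[{"tx":0,"ty":0,"tz":0.15,"roll":0,"jaw":0},{"tx":0,"ty":0,"tz":0,"roll":0,"jaw":0},{"tx":0,"ty":0,"tz":0,"roll":0,"jaw":0}]'|grep -E "pos|force:"; python3 - <<'E'
from h import *
c=cap('scene'); i=c['img']; g=i[268:292,270:292].astype(int).sum(2)
print(g)
E
```

```text
position: [0.5055, -0.0747, -0.0124]
force: [0.6, -0.3, 0.2]
grasp_force: 0.0
position: [0.5055, -0.0747, -0.0139]
force: [1.2, -0.0, -0.5]
grasp_force: 0.0
[[175 167 170 158 110  36  45  42  51  71  66  69  53  49  46  57 120 173
  175 172 172 174]
 [179 176 172 170 139  68  41  43  46  70  70  61  68  50  37  69 133 173
  175 172 172 174]
 [175 167 176 174 157  97  31  32  52  67  59  74  55  47  42  89 154 170
  172 170 170 178]
 [173 175 179 169 163 120  30  32  45  60  68  50  71  58  34 102 160 170
  172 175 172 172]
 [177 169 172 181 173 135  34  33  49  63  73  68  59  50  33 117 174 176
  174 169 168 174]
 [172 174 173 171 178 132  40  41  40  63  55  67  59  43  43 113 166 171
  165 176 171 175]
 [170 168 168 175 171 138  46  38  42  55  61  61  56  50  54 119 171 164
  168 169 171 168]
 [175 175 176 172 175 139  60  33  49  68  64  68  72  52  49 119 167 172
  174 170 170 171]
 [167 169 173 176 175 149  77  22  45  59  61  62  73  57  39 118 169 171
  177 171 169 171]
 [168 174 167 177 169 162 107  40  37  60  70  68  62  51  39 116 176 174
  172 174 171 179]
 [173 172 175
[... 589 characters left out ...]
3 471 492 524 569 615 617 625
  569 380 169 199]
 [336 433 539 598 580 569 563 555 550 550 547 543 538 530 529 521 551 630
  654 523 243 271]
 [533 586 583 555 505 481 469 464 454 448 442 434 422 415 407 484 623 691
  712 612 316 311]
 [571 529 470 410 356 355 359 339 331 327 331 324 314 309 292 446 611 594
  517 430 330 307]
 [451 390 338 386 424 374 354 329 322 344 356 353 358 347 328 328 382 403
  406 386 338 312]
 [323 315 331 446 521 450 405 392 390 403 404 407 406 403 370 338 379 408
  405 419 392 312]
 [337 376 391 387 403 403 404 408 408 407 406 407 409 405 374 333 376 406
  403 452 490 400]
 [404 408 408 405 406 407 405 406 406 407 402 407 401 401 377 332 374 402
  404 455 595 585]]
```

```bash
python3 -m jog '[{"tx":0,"ty":0,"tz":0.1,"roll":0,"jaw":0},{"tx":0,"ty":0,"tz":0,"roll":0,"jaw":0},{"tx":0,"ty":0,"tz":0,"roll":0,"jaw":0}]'|grep -E "pos|force:"; python3 -m jog '[{"tx":0,"ty":0,"tz":0.1,"roll":0,"jaw":0},{"tx":0,"ty":0,"tz":0,"roll":0,"jaw":0},{"tx":0,"ty":0,"tz":0,"roll":0,"jaw":0}]'|grep -E "pos|force:"; python3 -m jog '[{"tx":0,"ty":0,"tz":0.1,"roll":0,"jaw":0},{"tx":0,"ty":0,"tz":0,"roll":0,"jaw":0},{"tx":0,"ty":0,"tz":0,"roll":0,"jaw":0}]'|grep -E "pos|force:"
```

```text
position: [0.5056, -0.0747, -0.014]
force: [-0.8, 0.7, 8.1]
grasp_force: 3.8
position: [0.5056, -0.0747, -0.014]
force: [-2.9, 0.7, 15.6]
grasp_force: 7.9
position: [0.5056, -0.0747, -0.0141]
force: [-4.0, 0.9, 24.6]
grasp_force: 12.0
```

Contact is at reported z = -14.0 mm, so the true tool z is the reported value plus 33 mm. The xy values agree with the picture. I'm correcting for that and going for the cover.

```bash
sed -i "s/p=np.array(s\['position'\])/p=np.array(s['position'])+[0,0,.033]/" go.py; python3 -m jog '[{"tx":0,"ty":0,"tz":-3,"roll":0,"jaw":0.65},{"tx":0,"ty":0,"tz":-4,"roll":0,"jaw":0.65},{"tx":0,"ty":0,"tz":-4,"roll":0,"jaw":0.65},{"tx":0,"ty":3.8,"tz":0,"roll":0,"jaw":0.65},{"tx":0,"ty":4,"tz":0,"roll":0,"jaw":0.65},{"tx":0,"ty":4,"tz":0,"roll":0,"jaw":0.65},{"tx":0,"ty":0,"tz":0,"roll":0,"jaw":0.65},{"tx":0,"ty":0,"tz":0,"roll":0,"jaw":0.65}]'|tail -2; python3 go.py .476 -.190 .042 -13
```

```text
opening: 0.614
grasp_force: 0.0
pos [ 0.4785 -0.1902  0.1261] yaw -13.2 | roll -0.003 tx -0.25 ty 0.04 tz 8.41 t 17.1
```

```bash
python3 -m jog '[{"tx":-0.2,"ty":0,"tz":3,"roll":0,"jaw":0.65},{"tx":0,"ty":0,"tz":3,"roll":0,"jaw":0.65},{"tx":0,"ty":0,"tz":2,"roll":0,"jaw":0.65},{"tx":0,"ty":0,"tz":0.4,"roll":0,"jaw":0.65},{"tx":0,"ty":0,"tz":0,"roll":0,"jaw":0},{"tx":0,"ty":0,"tz":0,"roll":0,"jaw":0},{"tx":0,"ty":0,"tz":0,"roll":0,"jaw":0},{"tx":0,"ty":0,"tz":0,"roll":0,"jaw":0}]'|tail -3; python3 -m jog '[{"tx":0,"ty":0,"tz":0,"roll":0,"jaw":0},{"tx":0,"ty":0,"tz":0,"roll":0,"jaw":0},{"tx":0,"ty":0,"tz":0,"roll":0,"jaw":0}]'; python3 go.py .5889 -.1324 .16 -8.3
```

```text
force: [-0.3, 0.0, 0.9]
opening: 0.372
grasp_force: 0.0
time_s: 18.2
position: [0.4775, -0.1896, 0.0099]
tcp_rot: [[0.974, -0.225, 0.001], [-0.225, -0.974, -0.001], [0.001, 0.0, -1.0]]
force: [-0.6, 0.1, 6.0]
opening: 0.298
grasp_force: 30.0
pos [ 0.4775 -0.1896  0.0429] yaw -13.0 | roll -0.083 tx 10.2 ty -7.26 tz -11.71 t 18.2
```

```bash
python3 -m jog '[{"tx":0,"ty":0,"tz":-3.5,"roll":0,"jaw":0},{"tx":0,"ty":0,"tz":-4,"roll":0,"jaw":0},{"tx":0,"ty":0,"tz":-4,"roll":-0.083,"jaw":0},{"tx":3,"ty":-2,"tz":0,"roll":0,"jaw":0},{"tx":3.5,"ty":-2.5,"tz":0,"roll":0,"jaw":0},{"tx":3.5,"ty":-2.5,"tz":0,"roll":0,"jaw":0},{"tx":0,"ty":0,"tz":0,"roll":0,"jaw":0},{"tx":0,"ty":0,"tz":0,"roll":0,"jaw":0}]'|tail -2; python3 go.py .5889 -.1324 .053 -8.3; python3 look.py c6 top 375 240 60 6
```

```text
opening: 0.297
grasp_force: 30.0
pos [ 0.5858 -0.1335  0.1566] yaw -8.2 | roll 0.003 tx 0.29 ty -0.15 tz 10.36 t 19.0
```

```bash
python3 -c "
from h import *
c=cap('top');print([(round(d['p'],2),np.round(p2w(c,*d['point'],.09),3)[:2]) for d in landmark_of('top','caddy_white_bar')[:3]])
c=cap('scene');print([(round(d['p'],2),np.round(p2w(c,*d['point'],.09),3)[:2]) for d in landmark_of('scene','caddy_white_bar')[:3]])"
```

```text
[]
[(0.72, array([ 0.599, -0.044])), (0.7, array([ 0.373, -0.091])), (0.59, array([ 0.618, -0.131]))]
```

```bash
python3 -m jog '[{"tx":0.2,"ty":-0.1,"tz":3,"roll":0,"jaw":0},{"tx":0,"ty":0,"tz":3,"roll":0,"jaw":0},{"tx":0,"ty":0,"tz":2.5,"roll":0,"jaw":0},{"tx":0,"ty":0,"tz":1.3,"roll":0,"jaw":0},{"tx":0,"ty":0,"tz":0.5,"roll":0,"jaw":0},{"tx":0,"ty":0,"tz":0,"roll":0,"jaw":0},{"tx":0,"ty":0,"tz":0,"roll":0,"jaw":0}]'; python3 -m jog '[{"tx":0,"ty":0,"tz":0,"roll":0,"jaw":0.44},{"tx":0,"ty":0,"tz":0,"roll":0,"jaw":0.44},{"tx":0,"ty":0,"tz":0,"roll":0,"jaw":0.44},{"tx":0,"ty":0,"tz":0,"roll":0,"jaw":0.44},{"tx":0,"ty":0,"tz":-3,"roll":0,"jaw":0.44},{"tx":0,"ty":0,"tz":-4,"roll":0,"jaw":0.44},{"tx":0,"ty":0,"tz":-4,"roll":0,"jaw":0.44},{"tx":0,"ty":0,"tz":0,"roll":0,"jaw":0.44}]'; python3 go.py .481 .017 .15 12
```

```text
time_s: 19.95
position: [0.5885, -0.1339, 0.022]
tcp_rot: [[0.99, -0.144, 0.001], [-0.144, -0.99, -0.0], [0.001, 0.0, -1.0]]
force: [-0.1, -0.1, 0.1]
opening: 0.296
grasp_force: 30.0
time_s: 20.75
position: [0.5924, -0.1352, 0.1371]
tcp_rot: [[0.99, -0.144, 0.012], [-0.143, -0.99, -0.005], [0.012, 0.003, -1.0]]
force: [-0.3, -0.9, -0.1]
opening: 0.443
grasp_force: 0.0
pos [ 0.5924 -0.1352  0.1701] yaw -8.2 | roll -0.353 tx -7.73 ty -17.2 tz 2.01 t 20.8
```

```bash
python3 -m jog '[{"tx":0,"ty":0,"tz":0,"roll":-0.12,"jaw":0.65},{"tx":0,"ty":0,"tz":0,"roll":-0.12,"jaw":0.65},{"tx":0,"ty":0,"tz":0,"roll":-0.11,"jaw":0.65},{"tx":-1.8,"ty":-4.3,"tz":0,"roll":0,"jaw":0.65},{"tx":-1.8,"ty":-4.3,"tz":0,"roll":0,"jaw":0.65},{"tx":-1.8,"ty":-4.3,"tz":0,"roll":0,"jaw":0.65},{"tx":-1.9,"ty":-4.3,"tz":1,"roll":0,"jaw":0.65},{"tx":0,"ty":0,"tz":0,"roll":0,"jaw":0.65}]' |tail -2; python3 -c "
from h import *
for k in('scene','top'):
  c=cap(k);print([(round(d['p'],2),np.round(d['point']),np.round(p2w(c,*d['point'],0),3)[:2]) for d in landmark_of(k,'housing_1')[:4]],[(round(d['p'],2),np.round(d['point']),np.round(p2w(c,*d['point'],.0),3)[:2]) for d in landmark_of(k,'cover_1')[:3]])"; python3 go.py .481 .017 .042 12
```

```text
opening: 0.646
grasp_force: 0.0
[(0.8, array([264., 310.]), array([0.492, 0.011])), (0.59, array([239., 344.]), array([0.444, 0.134])), (0.42, array([293., 338.]), array([0.616, 0.014]))] [(0.64, array([309., 273.]), array([ 0.59, -0.13])), (0.56, array([302., 188.]), array([ 0.477, -0.277])), (0.38, array([264., 310.]), array([0.494, 0.009]))]
[(0.63, array([302., 278.]), array([0.449, 0.129])), (0.58, array([260., 197.]), array([0.572, 0.362]))] [(0.6, array([292., 426.]), array([ 0.468, -0.287])), (0.58, array([253., 370.]), array([ 0.582, -0.132]))]
pos [0.4831 0.0188 0.1543] yaw 11.7 | roll -0.005 tx -0.25 ty 0.13 tz 11.23 t 21.9
```

Both cameras put the cover in the white caddy, at (0.59, -0.13). Next is housing 2.

```bash
python3 -m jog '[{"tx":-0.2,"ty":0.1,"tz":3,"roll":0,"jaw":0.65},{"tx":0,"ty":0,"tz":3.5,"roll":0,"jaw":0.65},{"tx":0,"ty":0,"tz":3,"roll":0,"jaw":0.65},{"tx":0,"ty":0,"tz":1.7,"roll":0,"jaw":0.65},{"tx":0,"ty":0,"tz":0,"roll":0,"jaw":0},{"tx":0,"ty":0,"tz":0,"roll":0,"jaw":0},{"tx":0,"ty":0,"tz":0,"roll":0,"jaw":0},{"tx":0,"ty":0,"tz":0,"roll":0,"jaw":0}]'|tail -3; python3 -m jog '[{"tx":0,"ty":0,"tz":0,"roll":0,"jaw":0},{"tx":0,"ty":0,"tz":0,"roll":0,"jaw":0},{"tx":0,"ty":0,"tz":0,"roll":0,"jaw":0}]'; python3 go.py .5801 .0188 .16 5.3
```

```text
force: [0.2, -1.1, 0.0]
opening: 0.372
grasp_force: 0.0
time_s: 22.95
position: [0.4806, 0.0183, 0.0101]
tcp_rot: [[0.979, 0.204, 0.002], [0.204, -0.979, -0.001], [0.002, 0.001, -1.0]]
force: [0.1, -1.1, 7.2]
opening: 0.3
grasp_force: 29.6
pos [0.4806 0.0183 0.0431] yaw 11.8 | roll 0.113 tx 9.91 ty 0.87 tz -11.69 t 22.9
```

```bash
python3 -m jog '[{"tx":0,"ty":0,"tz":-3.5,"roll":0,"jaw":0},{"tx":0,"ty":0,"tz":-4,"roll":0,"jaw":0},{"tx":0,"ty":0,"tz":-4,"roll":0.113,"jaw":0},{"tx":3,"ty":0.3,"tz":0,"roll":0,"jaw":0},{"tx":3.5,"ty":0.3,"tz":0,"roll":0,"jaw":0},{"tx":3.4,"ty":0.3,"tz":0,"roll":0,"jaw":0},{"tx":0,"ty":0,"tz":0,"roll":0,"jaw":0},{"tx":0,"ty":0,"tz":0,"roll":0,"jaw":0}]'|tail -2; python3 go.py .5801 .0188 .053 5.3
```

```text
opening: 0.302
grasp_force: 29.6
pos [0.5787 0.0189 0.1568] yaw 5.3 | roll 0.001 tx 0.14 ty 0.02 tz 10.38 t 23.8
```

```bash
python3 -m jog '[{"tx":0.1,"ty":0,"tz":3,"roll":0,"jaw":0},{"tx":0,"ty":0,"tz":3,"roll":0,"jaw":0},{"tx":0,"ty":0,"tz":2.5,"roll":0,"jaw":0},{"tx":0,"ty":0,"tz":1.3,"roll":0,"jaw":0},{"tx":0,"ty":0,"tz":0.5,"roll":0,"jaw":0},{"tx":0,"ty":0,"tz":0,"roll":0,"jaw":0},{"tx":0,"ty":0,"tz":0,"roll":0,"jaw":0}]'; python3 -m jog '[{"tx":0,"ty":0,"tz":0,"roll":0,"jaw":0.44},{"tx":0,"ty":0,"tz":0,"roll":0,"jaw":0.44},{"tx":0,"ty":0,"tz":0,"roll":0,"jaw":0.44},{"tx":0,"ty":0,"tz":0,"roll":0,"jaw":0.44},{"tx":0,"ty":0,"tz":-3,"roll":0,"jaw":0.44},{"tx":0,"ty":0,"tz":-4,"roll":0,"jaw":0.44},{"tx":0,"ty":0,"tz":-4,"roll":0,"jaw":0.44},{"tx":0,"ty":0,"tz":0,"roll":0,"jaw":0.44}]'|tail -2; python3 go.py .4485 .136 .15 17
```

```text
time_s: 24.45
position: [0.5806, 0.0187, 0.0221]
tcp_rot: [[0.996, 0.093, 0.001], [0.093, -0.996, -0.0], [0.001, 0.0, -1.0]]
force: [1.0, 0.2, 0.2]
opening: 0.298
grasp_force: 29.6
opening: 0.441
grasp_force: 0.0
pos [0.5846 0.0182 0.1698] yaw 5.3 | roll -0.204 tx -9.57 ty -15.24 tz 1.98 t 25.2
```

```bash
python3 -m jog '[{"tx":0,"ty":0,"tz":0,"roll":-0.1,"jaw":0.65},{"tx":0,"ty":0,"tz":0,"roll":-0.1,"jaw":0.65},{"tx":-2.3,"ty":-3.8,"tz":0,"roll":0,"jaw":0.65},{"tx":-2.3,"ty":-3.8,"tz":0,"roll":0,"jaw":0.65},{"tx":-2.3,"ty":-3.8,"tz":0,"roll":0,"jaw":0.65},{"tx":-2.4,"ty":-3.8,"tz":1,"roll":0,"jaw":0.65},{"tx":0,"ty":0,"tz":0,"roll":0,"jaw":0.65},{"tx":0,"ty":0,"tz":0,"roll":0,"jaw":0.65}]' |tail -2; python3 -c "
from h import *
for k in('scene','top'):
  c=cap(k);print([(round(d['p'],2),np.round(d['point']),np.round(p2w(c,*d['point'],0),3)[:2]) for d in landmark_of(k,'housing_1')[:4]])"; python3 go.py .4485 .136 .042 17
```

```text
opening: 0.647
grasp_force: 0.0
[(0.67, array([240., 346.]), array([0.453, 0.135])), (0.67, array([308., 270.]), array([ 0.585, -0.135]))]
[(0.56, array([254., 314.]), array([0.582, 0.027]))]
pos [0.449  0.1368 0.1543] yaw 16.7 | roll -0.005 tx -0.07 ty 0.07 tz 11.23 t 26.2
```

```bash
python3 -m jog '[{"tx":0,"ty":0.1,"tz":3,"roll":0,"jaw":0.65},{"tx":0,"ty":0,"tz":3.5,"roll":0,"jaw":0.65},{"tx":0,"ty":0,"tz":3,"roll":0,"jaw":0.65},{"tx":0,"ty":0,"tz":1.7,"roll":0,"jaw":0.65},{"tx":0,"ty":0,"tz":0,"roll":0,"jaw":0},{"tx":0,"ty":0,"tz":0,"roll":0,"jaw":0},{"tx":0,"ty":0,"tz":0,"roll":0,"jaw":0},{"tx":0,"ty":0,"tz":0,"roll":0,"jaw":0}]'|tail -3; python3 -m jog '[{"tx":0,"ty":0,"tz":0,"roll":0,"jaw":0},{"tx":0,"ty":0,"tz":0,"roll":0,"jaw":0},{"tx":0,"ty":0,"tz":0,"roll":0,"jaw":0}]'; python3 go.py .6499 .0252 .16 5.3
```

```text
force: [-0.0, 0.6, 0.1]
opening: 0.371
grasp_force: 0.0
time_s: 27.35
position: [0.4483, 0.1365, 0.0101]
tcp_rot: [[0.957, 0.289, 0.002], [0.289, -0.957, 0.0], [0.002, 0.001, -1.0]]
force: [-1.0, -0.7, 5.4]
opening: 0.291
grasp_force: 30.0
pos [0.4483 0.1365 0.0431] yaw 16.8 | roll 0.201 tx 19.04 ty 12.95 tz -11.69 t 27.4
```

```bash
python3 -m jog '[{"tx":0,"ty":0,"tz":-4,"roll":0,"jaw":0},{"tx":0,"ty":0,"tz":-4.5,"roll":0.1,"jaw":0},{"tx":0,"ty":0,"tz":-4.7,"roll":0.101,"jaw":0},{"tx":3.8,"ty":2.6,"tz":0,"roll":0,"jaw":0},{"tx":3.8,"ty":2.6,"tz":0,"roll":0,"jaw":0},{"tx":3.8,"ty":2.6,"tz":0,"roll":0,"jaw":0},{"tx":3.8,"ty":2.6,"tz":0,"roll":0,"jaw":0},{"tx":3.8,"ty":2.5,"tz":0,"roll":0,"jaw":0}]'|tail -2;python3 -m jog '[{"tx":0,"ty":0,"tz":0,"roll":0,"jaw":0},{"tx":0,"ty":0,"tz":0,"roll":0,"jaw":0}]'|tail -2; python3 go.py .6509 .0252 .053 5.3
```

```text
opening: 0.293
grasp_force: 30.0
opening: 0.296
grasp_force: 30.0
pos [0.6484 0.0249 0.1735] yaw 5.2 | roll -0.002 tx 0.25 ty -0.0 tz 12.05 t 28.4
```

```bash
python3 -m jog '[{"tx":0.2,"ty":0,"tz":3,"roll":0,"jaw":0},{"tx":0,"ty":0,"tz":3.5,"roll":0,"jaw":0},{"tx":0,"ty":0,"tz":3,"roll":0,"jaw":0},{"tx":0,"ty":0,"tz":1.8,"roll":0,"jaw":0},{"tx":0,"ty":0,"tz":0.7,"roll":0,"jaw":0},{"tx":0,"ty":0,"tz":0,"roll":0,"jaw":0},{"tx":0,"ty":0,"tz":0,"roll":0,"jaw":0}]'; python3 -m jog '[{"tx":0,"ty":0,"tz":0,"roll":0,"jaw":0.44},{"tx":0,"ty":0,"tz":0,"roll":0,"jaw":0.44},{"tx":0,"ty":0,"tz":0,"roll":0,"jaw":0.44},{"tx":0,"ty":0,"tz":0,"roll":0,"jaw":0.44},{"tx":0,"ty":0,"tz":-3,"roll":0,"jaw":0.44},{"tx":0,"ty":0,"tz":-4,"roll":0,"jaw":0.44},{"tx":0,"ty":0,"tz":-4,"roll":0,"jaw":0.44},{"tx":0,"ty":0,"tz":0,"roll":0,"jaw":1}]'|tail -2; python3 -m jog '[{"tx":-4,"ty":-4,"tz":-2,"roll":0,"jaw":1},{"tx":-4,"ty":-4,"tz":0,"roll":0,"jaw":1},{"tx":-4,"ty":-4,"tz":0,"roll":0,"jaw":1},{"tx":-4,"ty":-4,"tz":0,"roll":0,"jaw":1},{"tx":-4,"ty":-4,"tz":0,"roll":0,"jaw":1},{"tx":0,"ty":0,"tz":0,"roll":0,"jaw":1},{"tx":0,"ty":0,"tz":0,"roll":0,"jaw":1}]'|tail -2; python3 b.py | grep -E "caddy|hou|cov|hook|dryer"; python3 - <<'E'
from h import *
a=cap('scene')['img'][215:365,230:430,::-1]; b=cap('top')['img'][195:345,210:410,::-1]
cv2.imwrite('pics/c7.png',np.hstack([cv2.resize(x,(400,300),interpolation=cv2.INTER_CUBIC) for x in(a,b)]))
E
```

```text
time_s: 29.05
position: [0.6509, 0.0261, 0.0223]
tcp_rot: [[0.996, 0.092, 0.001], [0.092, -0.996, -0.0], [0.001, 0.0, -1.0]]
force: [-0.1, -0.3, 0.1]
opening: 0.295
grasp_force: 30.0
opening: 0.474
grasp_force: 0.0
opening: 0.982
grasp_force: 0.0
caddy_blue 0.57 [297.7, 221.2, 33.8, 42.9] ctr [0.613 0.021] size [0.121 0.083] ang 5.1
caddy_blue 0.33 [111.1, 191.1, 160.0, 122.1] ctr [0.581 0.387] size [0.204 0.482] ang 27.9
caddy_white 0.82 [356.7, 214.2, 32.9, 46.1] ctr [ 0.623 -0.139] size [0.085 0.123] ang 80.5
caddy_white 0.82 [329.9, 303.6, 53.6, 45.5] ctr [ 0.376 -0.091] size [0.122 0.087] ang 59.1
caddy_white 0.25 [463.8, 265.4, 23.3, 25.8] ctr [ 0.506 -0.421] size [0.062 0.066] ang 87.8
housing_1 0.49 [311.6, 246.8, 11.8, 12.8] ctr [0.578 0.018] size [0.033 0.026] ang 7.1
housing_1 0.46 [355.7, 215.4, 36.1, 46.5] ctr [ 0.624 -0.138] size [0.089 0.124] ang 78.9
housing_1 0.45 [310.2, 221.5, 9.5, 14.2] ctr [0.65  0.025] size [0.025 0.033] ang 89.0
cover_1 0.47 [468.0, 263.4, 2.2, 5.2] ctr [ 0.54  -0.395] size [0.01  0.004] ang 43.7
dryer 0.69 [107.3, 190.4, 161.6, 122.5] ctr [0.575 0.373] size [0.19  0.461] ang 28.5
dryer 0.66 [300.2, 220.0, 34.7, 45.6] ctr [0.606 0.02 ] size [0.116 0.08 ] ang 6.0
hook_left [295. 162.] [150. 438.] [0.469 0.4   0.192] gap 0.0026
hook_right [260. 228.] [174. 411.] [0.557 0.235 0.204] gap 0.0039
caddy_blue_bar [238. 319.] [260. 338.] [0.617 0.011 0.091] gap 0.0017
caddy_white_bar [329. 357.] [223. 246.] [ 0.375 -0.089  0.085] gap 0.0029
caddy_white_bar [235. 378.] [285. 273.] [ 0.624 -0.142  0.093] gap 0.0048
housing_1 [252. 317.] [284. 332.] [0.586 0.017 0.003] gap 0.0013
housing_1 [229. 316.] [301. 353.] [0.654 0.024 0.   ] gap 0.0046
cover_1 [293. 423.] [302. 188.] [ 0.465 -0.278 -0.008] gap 0.0019
cover_1 [254. 371.] [310. 271.] [ 0.58  -0.133 -0.009] gap 0.001
```

View pics/c7.png

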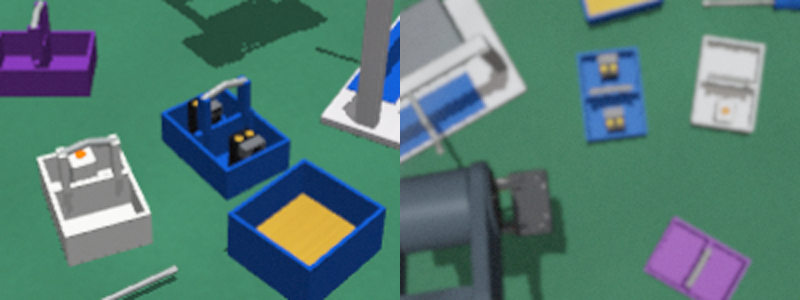

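Both housings sit in the blue caddy at crop (608, 65) and (613, 120), and the cover sits in the white caddy at (725, 112). Before hanging, I'll overlay the hook model on the pictures.

```bash
python3 - <<'E'
from h import *
a=np.radians(28.7); X=np.array([np.cos(a),np.sin(a),0]); Y=np.array([-np.sin(a),np.cos(a),0])
r=np.array([.5545,.238,0]); O=r+.069*X+.09*Y; print('O',O)
out=[]
for k,(x0,y0) in(('scene',(380,110)),('top',(130,180))):
    i=cap(k)['img'][:,:,::-1].copy(); C=capture(k); s=5
    i=cv2.resize(i[y0:y0+110 if k=='scene' else y0+150,x0:x0+80 if k=='scene' else x0+120],None,fx=s,fy=s,interpolation=cv2.INTER_CUBIC)
    for yy in(.09,-.09):
        P=np.array([O-d*X+yy*Y+[0,0,z] for d,z in((.009,.206),(.06,.2),(.069,.2),(.078,.2),(.092,.218))])
        for q in w2p(C,P): cv2.circle(i,tuple(np.int32((q-[x0,y0]+.5)*s)),3,(0,0,255),-1)
    for q in w2p(C,[O+.195*Y+[0,0,.215],O-.195*Y+[0,0,.215]]): cv2.circle(i,tuple(np.int32((q-[x0,y0]+.5)*s)),4,(255,0,255),-1)
    out.append(cv2.resize(i,(400,550) if k=='scene' else (400,500)))
out[1]=np.vstack([out[1],np.zeros((50,400,3),np.uint8)]); cv2.imwrite('pics/c8.png',np.hstack(out))
E
python3 go.py .615 .0215 .16 5.3
```

```text
O [0.57180297 0.35007858 0.        ]
pos [0.4606 0.1836 0.1808] yaw 5.3 | roll -0.001 tx 13.88 ty 17.57 tz 2.08 t 32.1
```

View pics/c8.png

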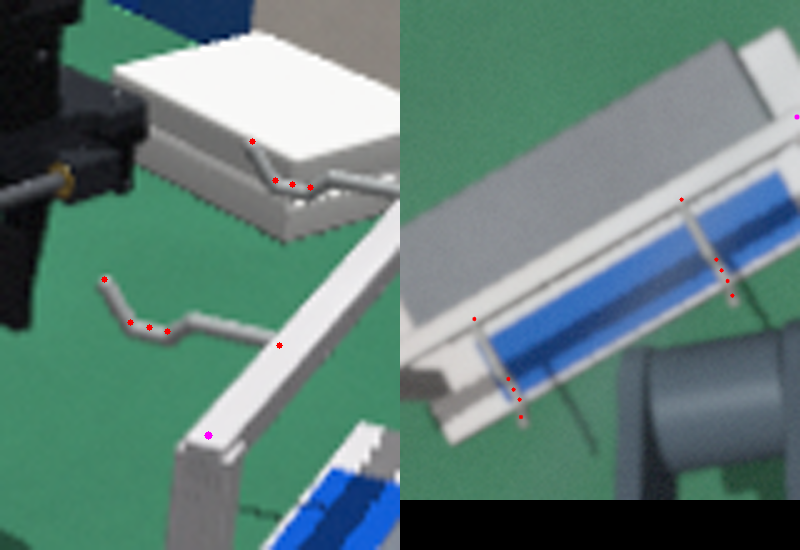

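The model lies on both hooks in both views: the scene tips at crop (104, 279) and (252, 141), and the rail end at (208, 435). So the hook poses are good. I'm grasping the blue caddy across its two posts.

```bash
python3 -m jog '[{"tx":2.7,"ty":3.5,"tz":0,"roll":0,"jaw":1},{"tx":2.8,"ty":3.5,"tz":0,"roll":0,"jaw":1},{"tx":2.8,"ty":3.5,"tz":0,"roll":0,"jaw":1},{"tx":2.8,"ty":3.5,"tz":0,"roll":0,"jaw":1},{"tx":2.8,"ty":3.5,"tz":0,"roll":0,"jaw":1},{"tx":0,"ty":0,"tz":2,"roll":0,"jaw":1},{"tx":0,"ty":0,"tz":0,"roll":0,"jaw":1},{"tx":0,"ty":0,"tz":0,"roll":0,"jaw":1}]' |tail -2; python3 go.py .615 .0215 .072 5.3
```

```text
opening: 1.001
grasp_force: 0.0
pos [0.6136 0.0225 0.1601] yaw 5.3 | roll -0.001 tx 0.13 ty 0.12 tz 8.81 t 33.0
```

```bash
python3 -m jog '[{"tx":0.1,"ty":0.1,"tz":2.5,"roll":0,"jaw":1},{"tx":0,"ty":0,"tz":2.5,"roll":0,"jaw":1},{"tx":0,"ty":0,"tz":2.5,"roll":0,"jaw":1},{"tx":0,"ty":0,"tz":1.3,"roll":0,"jaw":1},{"tx":0,"ty":0,"tz":0,"roll":0,"jaw":1},{"tx":0,"ty":0,"tz":0,"roll":0,"jaw":1}]'|tail -3;  python3 -m jog '[{"tx":0,"ty":0,"tz":0,"roll":0,"jaw":0},{"tx":0,"ty":0,"tz":0,"roll":0,"jaw":0},{"tx":0,"ty":0,"tz":0,"roll":0,"jaw":0},{"tx":0,"ty":0,"tz":0,"roll":0,"jaw":0},{"tx":0,"ty":0,"tz":0,"roll":0,"jaw":0},{"tx":0,"ty":0,"tz":0,"roll":0,"jaw":0},{"tx":0,"ty":0,"tz":0,"roll":0,"jaw":0},{"tx":0,"ty":0,"tz":0,"roll":0,"jaw":0}]'; python3 go.py .615 .0215 .072 5.3
```

```text
force: [-0.6, -0.5, 0.9]
opening: 0.996
grasp_force: 0.0
time_s: 34.35
position: [0.6163, 0.0213, 0.0403]
tcp_rot: [[0.996, 0.092, 0.001], [0.092, -0.996, 0.0], [0.001, 0.0, -1.0]]
force: [-0.4, 0.3, 5.3]
opening: 0.686
grasp_force: 30.0
pos [0.6163 0.0213 0.0733] yaw 5.3 | roll -0.001 tx -0.13 ty -0.04 tz 0.13 t 34.4
```

```bash
python3 -m jog '[{"tx":0,"ty":0,"tz":-1,"roll":0,"jaw":0},{"tx":0,"ty":0,"tz":-2,"roll":0,"jaw":0},{"tx":0,"ty":0,"tz":-2.5,"roll":0,"jaw":0},{"tx":0,"ty":0,"tz":-2.5,"roll":0,"jaw":0},{"tx":0,"ty":0,"tz":-2.5,"roll":0,"jaw":0},{"tx":0,"ty":0,"tz":-2.5,"roll":0,"jaw":0},{"tx":0,"ty":0,"tz":-1,"roll":0,"jaw":0},{"tx":0,"ty":0,"tz":0,"roll":0,"jaw":0}]'; python3 go.py .3365 .324 .213 28.7
```

```text
time_s: 35.15
position: [0.6168, 0.0211, 0.1809]
tcp_rot: [[0.996, 0.092, 0.003], [0.092, -0.996, -0.0], [0.002, 0.001, -1.0]]
force: [-0.6, 0.6, -4.2]
opening: 0.686
grasp_force: 30.0
pos [0.6168 0.0211 0.2139] yaw 5.3 | roll -0.409 tx -10.04 ty -40.03 tz 0.09 t 35.1
```

```bash
python3 -m jog '[{"tx":0,"ty":0,"tz":0,"roll":-0.1,"jaw":0},{"tx":0,"ty":0,"tz":0,"roll":-0.1,"jaw":0},{"tx":0,"ty":0,"tz":0,"roll":-0.1,"jaw":0},{"tx":0,"ty":0,"tz":0,"roll":-0.109,"jaw":0},{"tx":-2.5,"ty":0,"tz":0,"roll":0,"jaw":0},{"tx":-2.5,"ty":-1,"tz":0,"roll":0,"jaw":0},{"tx":-2.5,"ty":-2,"tz":0,"roll":0,"jaw":0},{"tx":-2.5,"ty":-3,"tz":0,"roll":0,"jaw":0}]'|tail -2; python3 -m jog '[{"tx":0,"ty":-3,"tz":0,"roll":0,"jaw":0},{"tx":0,"ty":-4,"tz":0,"roll":0,"jaw":0},{"tx":0,"ty":-4,"tz":0,"roll":0,"jaw":0},{"tx":0,"ty":-4,"tz":0,"roll":0,"jaw":0},{"tx":0,"ty":-4,"tz":0,"roll":0,"jaw":0},{"tx":0,"ty":-4,"tz":0,"roll":0,"jaw":0},{"tx":0,"ty":-4,"tz":0,"roll":0,"jaw":0},{"tx":0,"ty":-3,"tz":0,"roll":0,"jaw":0}]'|tail -2; python3 -m jog '[{"tx":0,"ty":-3,"tz":0,"roll":0,"jaw":0},{"tx":0,"ty":-1,"tz":0,"roll":0,"jaw":0},{"tx":0,"ty":0,"tz":0,"roll":0,"jaw":0},{"tx":0,"ty":0,"tz":0,"roll":0,"jaw":0}]'|tail -2;python3 go.py .468 .396 .213 28.7
```

```text
opening: 0.685
grasp_force: 30.0
opening: 0.688
grasp_force: 30.0
opening: 0.687
grasp_force: 30.0
pos [0.3362 0.3232 0.2121] yaw 28.7 | roll 0.0 tx 15.05 ty -0.06 tz -0.09 t 37.1
```

```bash
python3 -m jog '[{"tx":2.5,"ty":0,"tz":-0.2,"roll":0,"jaw":0},{"tx":2.5,"ty":0,"tz":0,"roll":0,"jaw":0},{"tx":2.5,"ty":0,"tz":0,"roll":0,"jaw":0},{"tx":2.5,"ty":0,"tz":0,"roll":0,"jaw":0},{"tx":2.5,"ty":0,"tz":0,"roll":0,"jaw":0},{"tx":2.5,"ty":0,"tz":0,"roll":0,"jaw":0},{"tx":0,"ty":0,"tz":0,"roll":0,"jaw":0},{"tx":0,"ty":0,"tz":0,"roll":0,"jaw":0}]';python3 go.py .468 .396 .183 28.7;  python3 look.py c9 scene 430 170 65 6
```

```text
time_s: 37.95
position: [0.4684, 0.3943, 0.1808]
tcp_rot: [[0.878, 0.478, -0.002], [0.478, -0.878, -0.002], [-0.003, 0.0, -1.0]]
force: [-0.5, -0.1, -3.4]
opening: 0.685
grasp_force: 30.0
pos [0.4684 0.3943 0.2138] yaw 28.6 | roll -0.002 tx 0.04 ty -0.17 tz 3.08 t 38.0
```

View pics/c9.png

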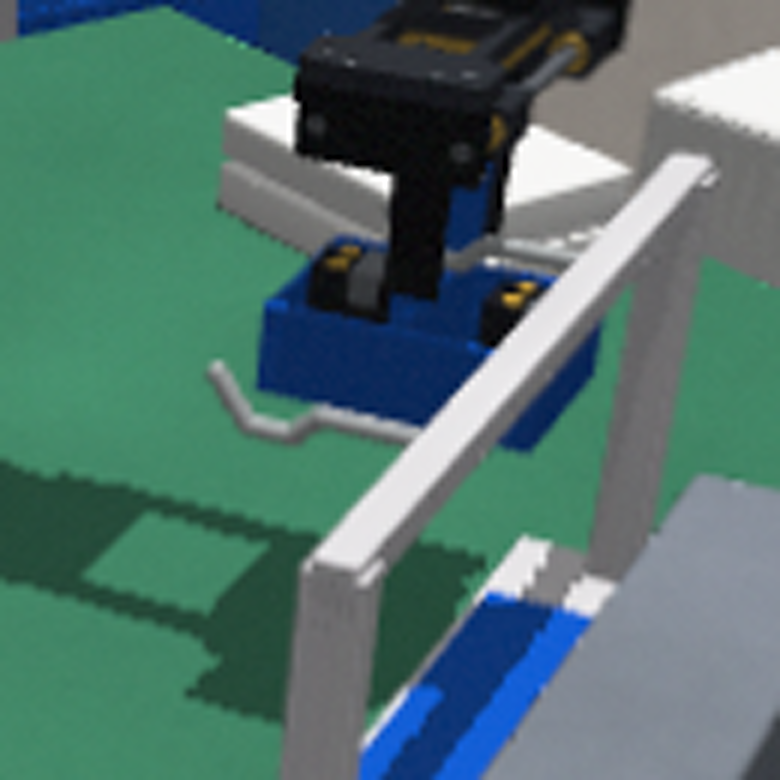

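The caddy is level with both housings in it. The left hook runs through the window behind the finger, crop (470, 255). I'm lowering it.

```bash
python3 -m jog '[{"tx":0,"ty":-0.1,"tz":0.8,"roll":0,"jaw":0},{"tx":0,"ty":0,"tz":0.8,"roll":0,"jaw":0},{"tx":0,"ty":0,"tz":0.7,"roll":0,"jaw":0},{"tx":0,"ty":0,"tz":0.4,"roll":0,"jaw":0},{"tx":0,"ty":0,"tz":0,"roll":0,"jaw":0},{"tx":0,"ty":0,"tz":0,"roll":0,"jaw":0}]'|grep -E "pos|force"; python3 -m jog '[{"tx":0,"ty":0,"tz":0.2,"roll":0,"jaw":0},{"tx":0,"ty":0,"tz":0.1,"roll":0,"jaw":0},{"tx":0,"ty":0,"tz":0,"roll":0,"jaw":0},{"tx":0,"ty":0,"tz":0,"roll":0,"jaw":0}]'|grep -E "pos|force"
```

```text
position: [0.4674, 0.3971, 0.1547]
force: [0.4, -0.8, -3.5]
grasp_force: 30.0
position: [0.4675, 0.397, 0.1519]
force: [0.2, -0.1, -3.9]
grasp_force: 30.0
```

```bash
python3 -m jog '[{"tx":0,"ty":0,"tz":0.15,"roll":0,"jaw":0},{"tx":0,"ty":0,"tz":0,"roll":0,"jaw":0},{"tx":0,"ty":0,"tz":0,"roll":0,"jaw":0}]'|grep -E "pos|force"; python3 -m jog '[{"tx":0,"ty":0,"tz":0.1,"roll":0,"jaw":0},{"tx":0,"ty":0,"tz":0,"roll":0,"jaw":0},{"tx":0,"ty":0,"tz":0,"roll":0,"jaw":0}]'|grep -E "pos|force"; python3 -m jog '[{"tx":0,"ty":0,"tz":0.1,"roll":0,"jaw":0},{"tx":0,"ty":0,"tz":0,"roll":0,"jaw":0},{"tx":0,"ty":0,"tz":0,"roll":0,"jaw":0}]'|grep -E "pos|force"
```

```text
position: [0.4676, 0.3971, 0.1505]
force: [0.4, -0.3, -2.8]
grasp_force: 30.0
position: [0.4678, 0.3972, 0.1501]
force: [-0.9, -0.3, 3.3]
grasp_force: 30.0
position: [0.4679, 0.3972, 0.1499]
force: [-1.9, -1.5, 6.3]
grasp_force: 30.0
```

```bash
python3 -m jog '[{"tx":0,"ty":0,"tz":-0.05,"roll":0,"jaw":0.75},{"tx":0,"ty":0,"tz":0,"roll":0,"jaw":0.8},{"tx":0,"ty":0,"tz":0,"roll":0,"jaw":0.9},{"tx":0,"ty":0,"tz":0,"roll":0,"jaw":0.95},{"tx":0,"ty":0,"tz":0,"roll":0,"jaw":0.95},{"tx":0,"ty":0,"tz":0,"roll":0,"jaw":0.95},{"tx":0,"ty":0,"tz":0,"roll":0,"jaw":0.95},{"tx":0,"ty":0,"tz":0,"roll":0,"jaw":0.95}]'|grep -vE "rot"; python3 -m jog '[{"tx":0,"ty":0,"tz":-1,"roll":0,"jaw":0.95},{"tx":0,"ty":0,"tz":-1.5,"roll":0,"jaw":0.95},{"tx":0,"ty":0,"tz":-2,"roll":0,"jaw":0.95},{"tx":0,"ty":0,"tz":-2.5,"roll":0,"jaw":0.95},{"tx":0,"ty":0,"tz":-2.5,"roll":0,"jaw":0.95},{"tx":0,"ty":0,"tz":0,"roll":0,"jaw":0.95},{"tx":0,"ty":0,"tz":0,"roll":0,"jaw":0.95},{"tx":0,"ty":0,"tz":0,"roll":0,"jaw":0.95}]'|grep -vE "rot";  python3 - <<'E'
from h import *
for k in('scene','top'):
    c=cap(k)
    for n,z in(('caddy_blue_bar',.2),('caddy_white_bar',.09),('caddy_white',0)):
        print(k,n,[(round(d['p'],2),np.round(p2w(c,*d['point'],z),3)[:2]) for d in landmark_of(k,n)[:3]])
    for d in trace(k,'caddy_white')[:3]:
        if k=='top': 
            cn=max(cv2.findContours(d['pixels'].astype(np.uint8),0,2)[0],key=cv2.contourArea)[:,0]
            r=cv2.minAreaRect(np.array([p2w(c,r,q,.04)[:2] for q,r in cn]).astype(np.float32)); print(r)
E
python3 look.py d0 scene 430 170 65 6; python3 go.py .6235 -.138 .18 -8.6
```

```text
time_s: 40.7
position: [0.4675, 0.397, 0.1488]
force: [0.0, -0.1, 0.2]
opening: 0.951
grasp_force: 0.0
time_s: 41.5
position: [0.4666, 0.3965, 0.2428]
force: [0.1, 0.1, -0.8]
opening: 0.948
grasp_force: 0.0
scene caddy_blue_bar [(0.71, array([0.474, 0.387]))]
scene caddy_white_bar [(0.83, array([ 0.622, -0.133])), (0.61, array([ 0.384, -0.095]))]
scene caddy_white [(0.95, array([ 0.63 , -0.141])), (0.61, array([ 0.372, -0.08 ])), (0.2, array([0.125, 0.726]))]
top caddy_blue_bar []
top caddy_white_bar [(0.82, array([ 0.623, -0.142])), (0.57, array([ 0.375, -0.096])), (0.47, array([0.497, 0.417]))]
top caddy_white [(0.77, array([ 0.374, -0.088])), (0.66, array([ 0.619, -0.136]))]
((0.6243818998336792, -0.13947340846061707), (0.08872543275356293, 0.1231231763958931), 80.7117691040039)
((0.37740033864974976, -0.08983814716339111), (0.12598060071468353, 0.08848283439874649), 59.54363250732422)
((0.7384178042411804, -0.20848095417022705), (0.19567039608955383, 0.022630801424384117), 89.08464050292969)
pos [0.4675 0.397  0.2767] yaw 28.7 | roll 0.651 tx 23.43 ty 50.56 tz 9.67 t 42.0
```

View pics/d0.png

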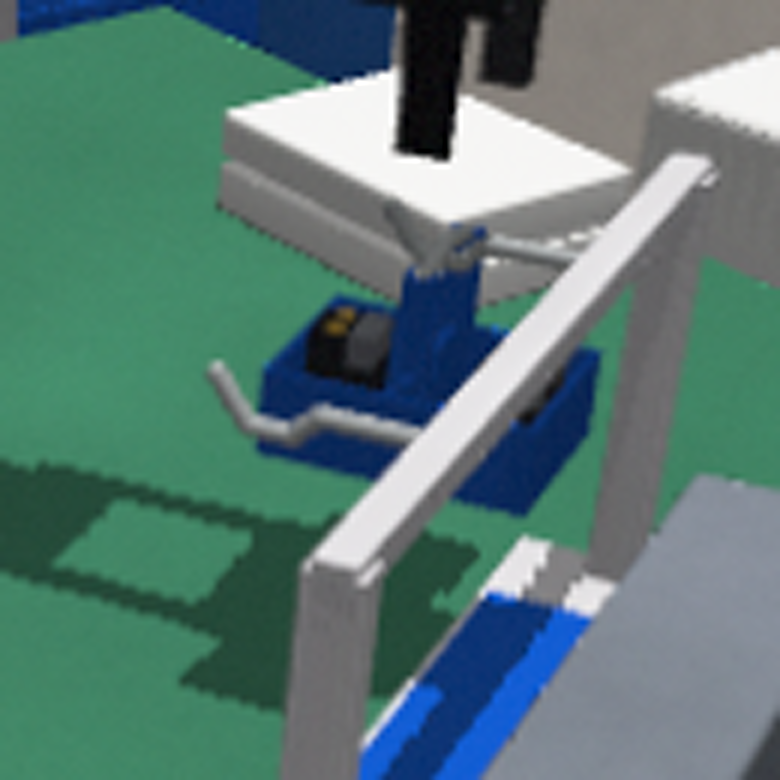

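The blue caddy hangs level on the left hook with a housing in each bay, crop (430, 400). Next is the white caddy.

```bash
python3 -m jog '[{"tx":-3,"ty":0,"tz":0,"roll":0,"jaw":1},{"tx":-3,"ty":0,"tz":0,"roll":0,"jaw":1},{"tx":0,"ty":3,"tz":0,"roll":0.11,"jaw":1},{"tx":0,"ty":3,"tz":0,"roll":0.11,"jaw":1},{"tx":0,"ty":3,"tz":0,"roll":0.11,"jaw":1},{"tx":0,"ty":3,"tz":0,"roll":0.11,"jaw":1},{"tx":0,"ty":3,"tz":0,"roll":0.11,"jaw":1},{"tx":0,"ty":3,"tz":0,"roll":0.1,"jaw":1}]'|tail -2;python3 -m jog '[{"tx":0,"ty":3,"tz":0,"roll":0,"jaw":1},{"tx":0,"ty":3,"tz":0,"roll":0,"jaw":1},{"tx":0,"ty":3,"tz":0,"roll":0,"jaw":1}]'|tail -2; python3 go.py .6235 -.138 .16 -8.6
```

```text
opening: 1.004
grasp_force: 0.0
opening: 1.004
grasp_force: 0.0
pos [0.4409 0.1057 0.277 ] yaw -8.5 | roll 0.001 tx 21.7 ty 21.36 tz 11.7 t 43.1
```

```bash
python3 -m jog '[{"tx":3.1,"ty":3,"tz":1,"roll":0,"jaw":1},{"tx":3.1,"ty":3.1,"tz":1.5,"roll":0,"jaw":1},{"tx":3.1,"ty":3.1,"tz":1.5,"roll":0,"jaw":1},{"tx":3.1,"ty":3.1,"tz":1.5,"roll":0,"jaw":1},{"tx":3.1,"ty":3,"tz":1.5,"roll":0,"jaw":1},{"tx":3.1,"ty":3,"tz":1.5,"roll":0,"jaw":1},{"tx":3.1,"ty":3,"tz":1.5,"roll":0,"jaw":1},{"tx":0,"ty":0,"tz":0,"roll":0,"jaw":1}]'|tail -2;python3 -m jog '[{"tx":0,"ty":0,"tz":0,"roll":0,"jaw":1},{"tx":0,"ty":0,"tz":0,"roll":0,"jaw":1},{"tx":0,"ty":0,"tz":0,"roll":0,"jaw":1}]'|tail -2; python3 go.py .6235 -.138 .073 -8.6
```

```text
opening: 0.998
grasp_force: 0.0
opening: 0.997
grasp_force: 0.0
pos [ 0.6234 -0.1347  0.1776] yaw -8.5 | roll 0.002 tx 0.05 ty 0.32 tz 10.46 t 44.2
```

```bash
python3 -m jog '[{"tx":0,"ty":0.3,"tz":2.5,"roll":0,"jaw":1},{"tx":0,"ty":0,"tz":2.5,"roll":0,"jaw":1},{"tx":0,"ty":0,"tz":2.5,"roll":0,"jaw":1},{"tx":0,"ty":0,"tz":2,"roll":0,"jaw":1},{"tx":0,"ty":0,"tz":0.9,"roll":0,"jaw":1},{"tx":0,"ty":0,"tz":0,"roll":0,"jaw":1},{"tx":0,"ty":0,"tz":0,"roll":0,"jaw":1}]'|tail -3;  python3 -m jog '[{"tx":0,"ty":0,"tz":0,"roll":0,"jaw":0},{"tx":0,"ty":0,"tz":0,"roll":0,"jaw":0},{"tx":0,"ty":0,"tz":0,"roll":0,"jaw":0},{"tx":0,"ty":0,"tz":0,"roll":0,"jaw":0},{"tx":0,"ty":0,"tz":0,"roll":0,"jaw":0},{"tx":0,"ty":0,"tz":0,"roll":0,"jaw":0},{"tx":0,"ty":0,"tz":0,"roll":0,"jaw":0},{"tx":0,"ty":0,"tz":0,"roll":0,"jaw":0}]'; python3 -m jog '[{"tx":0,"ty":0,"tz":-1,"roll":0,"jaw":0},{"tx":0,"ty":0,"tz":-2,"roll":0,"jaw":0},{"tx":0,"ty":0,"tz":-2.5,"roll":0,"jaw":0},{"tx":0,"ty":0,"tz":-2.5,"roll":0,"jaw":0},{"tx":0,"ty":0,"tz":-2.5,"roll":0,"jaw":0},{"tx":0,"ty":0,"tz":-2.5,"roll":0,"jaw":0},{"tx":0,"ty":0,"tz":-1.3,"roll":0,"jaw":0},{"tx":0,"ty":0,"tz":0,"roll":0,"jaw":0}]'; python3 go.py .4229 .166 .215 28.7
```

```text
force: [0.8, -0.6, 0.2]
opening: 1.001
grasp_force: 0.0
time_s: 45.75
position: [0.6237, -0.1391, 0.0402]
tcp_rot: [[0.989, -0.149, 0.0], [-0.149, -0.989, -0.0], [0.0, -0.0, -1.0]]
force: [-0.7, -0.0, 4.5]
opening: 0.686
grasp_force: 30.0
time_s: 46.55
position: [0.6246, -0.1395, 0.1847]
tcp_rot: [[0.989, -0.149, 0.004], [-0.149, -0.989, -0.002], [0.004, 0.001, -1.0]]
force: [0.9, 0.8, -2.7]
opening: 0.684
grasp_force: 30.0
pos [ 0.6246 -0.1395  0.2177] yaw -8.5 | roll -0.65 tx -3.02 ty -36.48 tz 0.27 t 46.5
```

```bash
python3 -m jog '[{"tx":0,"ty":0,"tz":0,"roll":-0.11,"jaw":0},{"tx":0,"ty":0,"tz":0,"roll":-0.11,"jaw":0},{"tx":0,"ty":0,"tz":0,"roll":-0.11,"jaw":0},{"tx":0,"ty":0,"tz":0,"roll":-0.11,"jaw":0},{"tx":0,"ty":0,"tz":0,"roll":-0.11,"jaw":0},{"tx":0,"ty":0,"tz":0,"roll":-0.1,"jaw":0},{"tx":-1.5,"ty":-1,"tz":0,"roll":0,"jaw":0},{"tx":-1.5,"ty":-3,"tz":0,"roll":0,"jaw":0}]'|tail -2;python3 -m jog '[{"tx":0,"ty":-4,"tz":0,"roll":0,"jaw":0},{"tx":0,"ty":-4,"tz":0,"roll":0,"jaw":0},{"tx":0,"ty":-4,"tz":0,"roll":0,"jaw":0},{"tx":0,"ty":-4,"tz":0,"roll":0,"jaw":0},{"tx":0,"ty":-4,"tz":0,"roll":0,"jaw":0},{"tx":0,"ty":-4,"tz":0,"roll":0,"jaw":0},{"tx":0,"ty":-4,"tz":0,"roll":0,"jaw":0},{"tx":0,"ty":-3,"tz":0,"roll":0,"jaw":0}]'|tail -2;python3 -m jog '[{"tx":0,"ty":-1.4,"tz":0,"roll":0,"jaw":0},{"tx":0,"ty":0,"tz":0,"roll":0,"jaw":0},{"tx":0,"ty":0,"tz":0,"roll":0,"jaw":0},{"tx":0,"ty":0,"tz":0,"roll":0,"jaw":0}]'|tail -2; python3 go.py .5545 .238 .215 28.7
```

```text
opening: 0.684
grasp_force: 30.0
opening: 0.684
grasp_force: 30.0
opening: 0.685
grasp_force: 30.0
pos [0.4235 0.1649 0.2156] yaw 28.6 | roll -0.001 tx 15.0 ty -0.12 tz 0.06 t 48.5
```

```bash
python3 -m jog '[{"tx":2.5,"ty":-0.1,"tz":0,"roll":0,"jaw":0},{"tx":2.5,"ty":0,"tz":0,"roll":0,"jaw":0},{"tx":2.5,"ty":0,"tz":0,"roll":0,"jaw":0},{"tx":2.5,"ty":0,"tz":0,"roll":0,"jaw":0},{"tx":2.5,"ty":0,"tz":0,"roll":0,"jaw":0},{"tx":2.5,"ty":0,"tz":0,"roll":0,"jaw":0},{"tx":0,"ty":0,"tz":0,"roll":0,"jaw":0},{"tx":0,"ty":0,"tz":0,"roll":0,"jaw":0}]' | grep -E "pos|force";python3 go.py .5545 .238 .183 28.7;  python3 look.py d1 scene 425 185 65 6
```

```text
position: [0.554, 0.2375, 0.182]
force: [0.1, -0.4, -3.2]
grasp_force: 30.0
pos [0.554  0.2375 0.215 ] yaw 28.6 | roll -0.002 tx 0.07 ty -0.02 tz 3.2 t 49.4
```

View pics/d1.png

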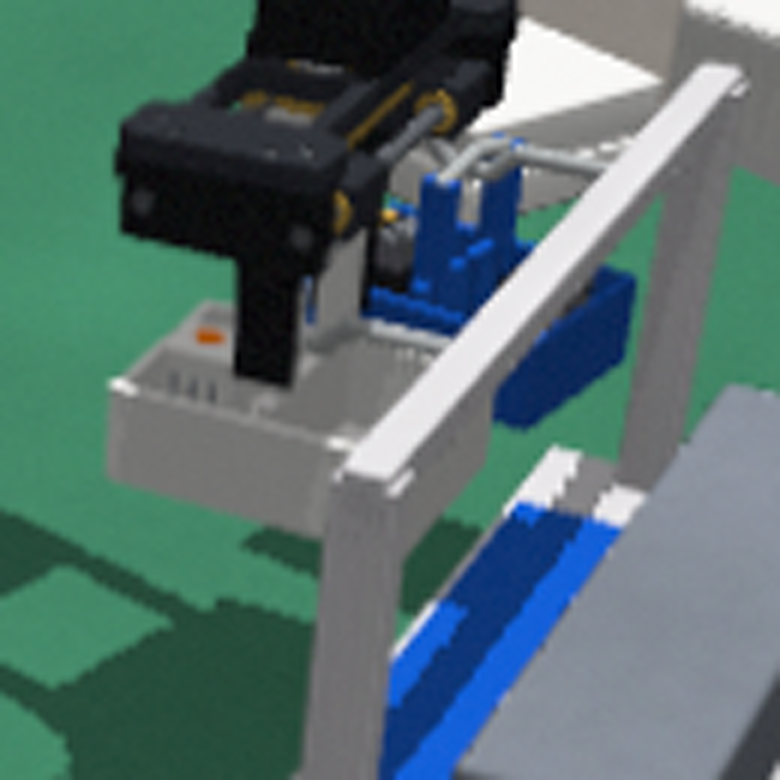

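The white caddy is level over the right hook with the cover in it, crop (210, 335). The blue caddy, at (520, 300), looks turned about its hook, so I'll measure that before lowering.

```bash
python3 - <<'E'
from h import *
C={k:cap(k) for k in('scene','top')}
for k in C:
    print(k,[(round(d['p'],2),np.round(d['point']),np.round(p2w(C[k],*d['point'],.2),3)[:2]) for d in landmark_of(k,'caddy_blue_bar')[:2]],[(round(d['p'],2),d['bbox']) for d in trace(k,'caddy_blue')[:3]])
c=C['top']; print(w2p(c,[[.468,.396,.15],[.5545,.238,.15]]))
a=np.radians(28.7)
t=cv2.resize(c['img'][190:310,100:260,::-1],None,fx=5,fy=5,interpolation=cv2.INTER_CUBIC); cv2.imwrite('pics/d2.png',t)
E
```

```text
scene [] [(0.8, [418.5, 141.4, 44.7, 49.1]), (0.52, [95.9, 292.3, 41.5, 37.7])]
top [(0.79, array([297., 166.]), array([0.466, 0.39 ]))] [(0.59, [148.7, 282.5, 42.1, 41.1])]
[[169.45113345 296.32337097]
 [229.75361245 261.76788574]]
```

View pics/d2.png

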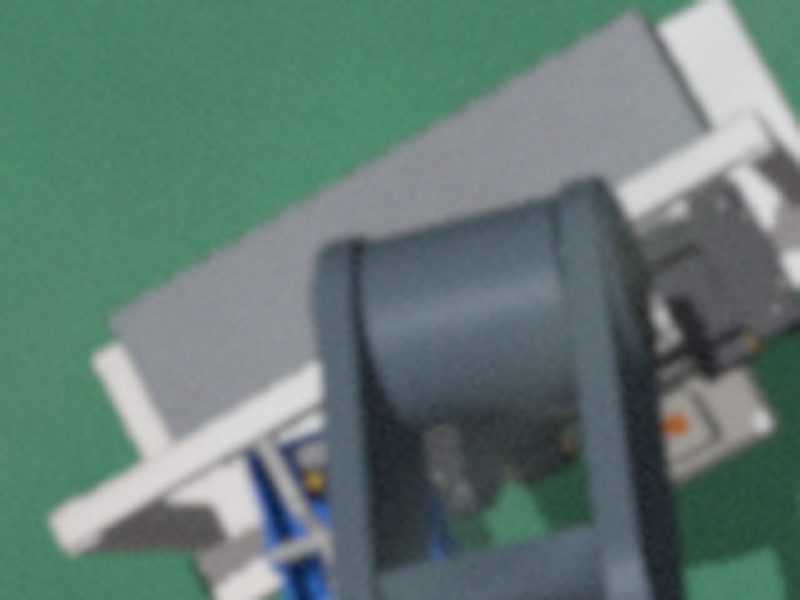

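In the top view the blue long edge runs from crop (250, 450) to (290, 590). That makes the blue caddy yawed about 13° on its hook, but its bar is still at the seat, (0.466, 0.390), with plenty of clearance. I'm lowering the white caddy.

```bash
python3 -m jog '[{"tx":0.1,"ty":0,"tz":0.8,"roll":0,"jaw":0},{"tx":0,"ty":0,"tz":0.8,"roll":0,"jaw":0},{"tx":0,"ty":0,"tz":0.8,"roll":0,"jaw":0},{"tx":0,"ty":0,"tz":0.6,"roll":0,"jaw":0},{"tx":0,"ty":0,"tz":0,"roll":0,"jaw":0},{"tx":0,"ty":0,"tz":0,"roll":0,"jaw":0}]'|grep -E "pos|force"; python3 -m jog '[{"tx":0,"ty":0,"tz":0.15,"roll":0,"jaw":0},{"tx":0,"ty":0,"tz":0,"roll":0,"jaw":0},{"tx":0,"ty":0,"tz":0,"roll":0,"jaw":0}]'|grep -E "pos|force"; python3 -m jog '[{"tx":0,"ty":0,"tz":0.1,"roll":0,"jaw":0},{"tx":0,"ty":0,"tz":0,"roll":0,"jaw":0},{"tx":0,"ty":0,"tz":0,"roll":0,"jaw":0}]'|grep -E "pos|force"
```

```text
position: [0.5543, 0.2392, 0.1524]
force: [0.7, 0.2, -2.8]
grasp_force: 30.0
position: [0.5546, 0.2393, 0.1516]
force: [-0.8, 0.5, -3.5]
grasp_force: 30.0
position: [0.5546, 0.2393, 0.1505]
force: [0.5, -0.1, -3.5]
grasp_force: 30.0
```

```bash
python3 -m jog '[{"tx":0,"ty":0,"tz":0.1,"roll":0,"jaw":0},{"tx":0,"ty":0,"tz":0,"roll":0,"jaw":0},{"tx":0,"ty":0,"tz":0,"roll":0,"jaw":0}]'|grep -E "pos|force"; python3 -m jog '[{"tx":0,"ty":0,"tz":0.1,"roll":0,"jaw":0},{"tx":0,"ty":0,"tz":0,"roll":0,"jaw":0},{"tx":0,"ty":0,"tz":0,"roll":0,"jaw":0}]'|grep -E "pos|force"
```

```text
position: [0.5547, 0.2393, 0.15]
force: [-1.3, -1.5, 3.2]
grasp_force: 30.0
position: [0.5548, 0.2394, 0.1499]
force: [-2.2, -0.1, 7.2]
grasp_force: 30.0
```

```bash
python3 -m jog '[{"tx":0,"ty":0,"tz":-0.05,"roll":0,"jaw":0.75},{"tx":0,"ty":0,"tz":0,"roll":0,"jaw":0.8},{"tx":0,"ty":0,"tz":0,"roll":0,"jaw":0.9},{"tx":0,"ty":0,"tz":0,"roll":0,"jaw":0.95},{"tx":0,"ty":0,"tz":0,"roll":0,"jaw":0.95},{"tx":0,"ty":0,"tz":0,"roll":0,"jaw":0.95},{"tx":0,"ty":0,"tz":0,"roll":0,"jaw":0.95},{"tx":0,"ty":0,"tz":0,"roll":0,"jaw":0.95}]'|grep -vE "rot"; python3 -m jog '[{"tx":0,"ty":0,"tz":-1,"roll":0,"jaw":0.95},{"tx":0,"ty":0,"tz":-1.5,"roll":0,"jaw":0.95},{"tx":0,"ty":0,"tz":-2,"roll":0,"jaw":0.95},{"tx":0,"ty":0,"tz":-2.5,"roll":0,"jaw":0.95},{"tx":0,"ty":0,"tz":-2.5,"roll":0,"jaw":0.95},{"tx":0,"ty":0,"tz":0,"roll":0,"jaw":0.95},{"tx":0,"ty":0,"tz":0,"roll":0,"jaw":0.95},{"tx":0,"ty":0,"tz":0,"roll":0,"jaw":0.95}]'|grep -vE "rot"; python3 -m jog '[{"tx":-3,"ty":0,"tz":0,"roll":0,"jaw":0.6},{"tx":-4,"ty":0,"tz":0,"roll":0,"jaw":0.6},{"tx":-3,"ty":0,"tz":0,"roll":0,"jaw":0.6},{"tx":0,"ty":4,"tz":0,"roll":0,"jaw":0.6},{"tx":0,"ty":4,"tz":0,"roll":0,"jaw":0.6},{"tx":0,"ty":4,"tz":0,"roll":0,"jaw":0.6},{"tx":0,"ty":4,"tz":0,"roll":0,"jaw":0.6},{"tx":0,"ty":4,"tz":0,"roll":0,"jaw":0.6}]'|grep -vE "rot"; python3 - <<'E'
from h import *
C={k:cap(k) for k in('scene','top')}
for k in C:
  for n,z in(('caddy_blue_bar',.2),('caddy_white_bar',.2),('dial_grip',.083),('pointer',.062),('mark',.05),('housing_1',.113),('cover_1',.113),('timer',.0)):
    print(k,n,[(round(d['p'],2),np.round(d['point'],1),np.round(p2w(C[k],*d['point'],z),3)[:2]) for d in landmark_of(k,n)[:3]])
a=cv2.resize(C['scene']['img'][130:250,380:510,::-1],(400,369),interpolation=cv2.INTER_CUBIC)
b=cv2.resize(C['top']['img'][240:300,440:510,::-1],(400,343),interpolation=cv2.INTER_CUBIC)
cv2.imwrite('pics/d3.png',np.hstack([a,np.vstack([b,np.zeros((26,400,3),np.uint8)])]))
E
```

```text
time_s: 52.3
position: [0.5544, 0.2393, 0.1488]
force: [0.8, -0.3, 0.7]
opening: 0.95
grasp_force: 0.0
time_s: 53.1
position: [0.5535, 0.239, 0.2429]
force: [-0.6, -0.4, -0.4]
opening: 0.953
grasp_force: 0.0
time_s: 53.9
position: [0.5624, 0.0144, 0.2424]
force: [0.3, 0.2, -0.2]
opening: 0.605
grasp_force: 0.0
scene caddy_blue_bar []
scene caddy_white_bar [(0.97, array([222.7, 245.1]), array([ 0.549, -0.152])), (0.83, array([172.8, 413.8]), array([0.551, 0.253])), (0.3, array([409.1, 148.1]), array([ 0.876, -0.404]))]
scene dial_grip [(0.87, array([306.3, 116.8]), array([ 0.517, -0.407]))]
scene pointer [(0.65, array([301. , 119.5]), array([ 0.477, -0.4  ])), (0.27, array([338.9, 124.6]), array([ 0.587, -0.411]))]
scene mark []
scene housing_1 [(0.69, array([176.1, 420.2]), array([0.442, 0.372]))]
scene cover_1 [(0.67, array([206.3, 394.3]), array([0.532, 0.22 ])), (0.67, array([300.1, 190.6]), array([ 0.608, -0.29 ]))]
scene timer [(0.87, array([336.1, 124. ]), array([ 0.508, -0.413]))]
top caddy_blue_bar [(0.67, array([297.4, 164.6]), array([0.465, 0.394]))]
top caddy_white_bar [(0
[... 302 characters left out ...]
261.1, 198.9]), array([0.562, 0.335]))]
top pointer [(0.92, array([289.3, 472.9]), array([ 0.472, -0.405])), (0.47, array([311.3, 174.9]), array([0.427, 0.407]))]
top mark [(0.56, array([260.3, 226.5]), array([0.565, 0.266])), (0.53, array([269.8, 469.4]), array([ 0.526, -0.4  ]))]
top housing_1 [(0.69, array([314.4, 177.6]), array([0.42 , 0.385])), (0.67, array([195.2, 397.8]), array([ 0.725, -0.201])), (0.59, array([274.8, 237.6]), array([0.522, 0.224]))]
top cover_1 [(0.66, array([275.6, 235.5]), array([0.52, 0.23])), (0.52, array([289.5, 424.3]), array([ 0.475, -0.263]))]
top timer [(0.92, array([275.2, 469.5]), array([ 0.513, -0.412])), (0.7, array([295.8, 162.8]), array([0.47, 0.46]))]
```

View pics/d3.png

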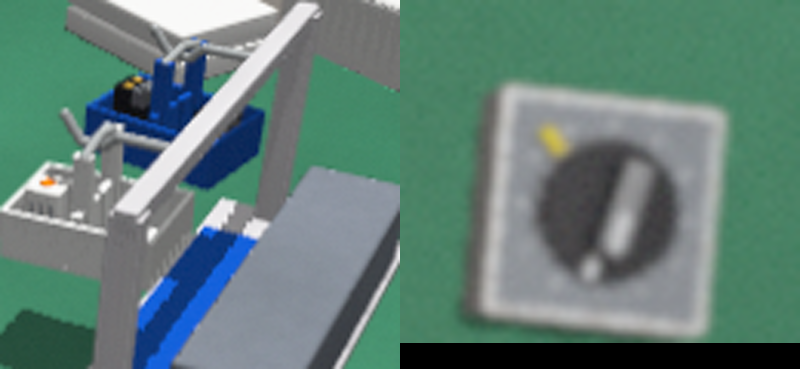

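Both caddies hang on the hooks: the white one at crop (95, 215) with its cover, the blue one at (170, 110) with its housings. On the timer the pointer is at (592, 268) and the yellow tab at (553, 140). I've used all 14 pictures, so I measure numerically from here.

```bash
cat > dial.py <<'E'
from h import *
c=cap('top'); hsv=cv2.cvtColor(c['img'],cv2.COLOR_RGB2HSV); R=np.zeros((480,640),bool); R[250:300,448:502]=1
def cen(m,z):
    r,q=np.nonzero(m); return np.array([p2w(c,a,b,z)[:2] for a,b in zip(r,q)])
Y=cen(R&(hsv[...,0]>18)&(hsv[...,0]<38)&(hsv[...,1]>110),.052); ym=Y.mean(0)
d=(R&(hsv[...,2]<85)).astype(np.uint8); d=cv2.morphologyEx(d,cv2.MORPH_OPEN,np.ones((3,3)))
cn=max(cv2.findContours(d,0,2)[0],key=cv2.contourArea); h=cv2.convexHull(cn)
(ex,ey),ax,_=cv2.fitEllipse(h); A=p2w(c,ey,ex,.062)[:2]; print('disc ctr',A,'px',ex,ey,ax,'yellow',ym,len(Y))
t=p2w(c,*landmark_of('top','timer')[0]['point'],0)[:2]; print('timer',t)
m=R&(hsv[...,2]>150)&(hsv[...,1]<60); W=cen(m,.062); r=np.linalg.norm(W-A,axis=1)
w=W[(r>.02)&(r<.034)]; print('white px',len(w), w.round(3).tolist()[:12])
pw=w.mean(0) if len(w) else A; an=lambda v:np.degrees(np.arctan2(v[1],v[0]))
print('pointer ang',an(pw-A),'mark ang',an(ym-A))
for p in landmark_of('top','pointer')[:1]: print('net pointer ang',an(p2w(c,*p['point'],.062)[:2]-A))
E
python3 dial.py
```

```text
disc ctr [ 0.51197321 -0.40284502] px 471.6717834472656 274.6817932128906 (12.299537658691406, 21.34239959716797) yellow [ 0.54120354 -0.39106092] 8
timer [ 0.50636828 -0.4229599 ]
white px 58 [[0.544, -0.394], [0.544, -0.397], [0.544, -0.399], [0.541, -0.397], [0.538, -0.396], [0.536, -0.38], [0.536, -0.383], [0.533, -0.377], [0.533, -0.38], [0.533, -0.382], [0.531, -0.377], [0.531, -0.38]]
pointer ang 115.9271600707403 mark ang 21.95664294933516
net pointer ang -179.60737415884225
```

```bash
cat > dial.py <<'E'
from h import *
an=lambda v:np.degrees(np.arctan2(v[1],v[0])); S=8
c=cap('top'); x0,y0=452,254
im=cv2.resize(c['img'][y0:y0+46,x0:x0+46],None,fx=S,fy=S,interpolation=cv2.INTER_CUBIC); hsv=cv2.cvtColor(im,cv2.COLOR_RGB2HSV)
P=lambda q,z:p2w(c,(q[1]+.5)/S-.5+y0,(q[0]+.5)/S-.5+x0,z)[:2]
g=cv2.GaussianBlur(hsv[...,2],(0,0),6)
H=cv2.HoughCircles(cv2.GaussianBlur(cv2.cvtColor(im,cv2.COLOR_RGB2GRAY),(0,0),4),cv2.HOUGH_GRADIENT,1,400,param1=60,param2=8,minRadius=85,maxRadius=110)
print('circle',H); A=P(H[0,0,:2],.062)
y=(hsv[...,0]>15)&(hsv[...,0]<40)&(hsv[...,1]>100); r,q=np.nonzero(y); ym=P((q.mean(),r.mean()),.052)
print('A',A,'yellow',ym,len(r),'rad',np.linalg.norm(ym-A))
T=P((0,0),.05); 
# angular profile of brightness on the disc rim (r 26..33 mm)
best=[]
for a in range(0,360,2):
    v=[]
    for rr in(.026,.028,.030,.032):
        p=w2p(c,[A[0]+rr*np.cos(np.radians(a)),A[1]+rr*np.sin(np.radians(a)),.062])[0]-[x0,y0]
        v.append(cv2.getRectSubPix(cv2.cvtColor(im,cv2.COLOR_RGB2GRAY),(1,1),tuple(map(float,(p+.5)*S-.5)))[0,0])
    best.append(np.mean(v))
best=np.array(best,float); i=np.argsort(best)[::-1][:14]; print('bright',sorted((int(2*k),int(best[k])) for k in i))
k=best.argmax(); w=np.clip(best-best.max()*.6,0,None); ar=np.radians(np.arange(0,360,2)); near=np.cos(ar-ar[k])>.85
print('pointer ang',np.degrees(np.arctan2((w*near*np.sin(ar)).sum(),(w*near*np.cos(ar)).sum())),'mark ang',an(ym-A))
E
python3 dial.py
```

```text
circle NoneTraceback (most recent call last):
  File "dial.py", line 8, in <module>
    print('circle',H); A=P(H[0,0,:2],.062)
                           ~^^^^^^^^
TypeError: 'NoneType' object is not subscriptable
```

```bash
python3 - <<'E'
s=open('dial.py').read()
i=s.index("H=cv2.Hough"); j=s.index("y=(hsv")
s=s[:i]+'''d=(g<95).astype(np.uint8); yy,xx=np.mgrid[:46*S,:46*S]; d[np.hypot(xx-191,yy-184)>125]=0
h=cv2.convexHull(np.argwhere(d)[:,::-1].astype(np.int32)); m=cv2.moments(h); e=np.array([m['m10'],m['m01']])/m['m00']
print('disc px',e,'r',np.sqrt(m['m00']/np.pi)); A=P(e,.062)
'''+s[j:]
open('dial.py','w').write(s)
E
python3 dial.py; python3 go.py .506 -.415 .2 157
```

```text
disc px [194.64148312 183.92286142] r 93.73700495651308
A [ 0.50660386 -0.41436717] yellow [ 0.54138644 -0.39144201] 696 rad 0.04165801888775021
bright [(152, 117), (154, 133), (156, 149), (158, 160), (160, 166), (162, 167), (164, 162), (166, 153), (168, 137), (170, 121), (312, 118), (314, 120), (316, 120), (318, 118)]
pointer ang 161.32642702067653 mark ang 33.388841812125705
pos [0.5627 0.0158 0.2768] yaw 28.7 | roll -2.239 tx -11.61 ty -41.87 tz 7.68 t 55.0
```

```bash
python3 -m jog '[{"tx":0,"ty":0,"tz":0,"roll":-0.144,"jaw":0.5},{"tx":0,"ty":0,"tz":0,"roll":-0.144,"jaw":0.5},{"tx":0,"ty":0,"tz":0,"roll":-0.144,"jaw":0.5},{"tx":0,"ty":0,"tz":0,"roll":-0.144,"jaw":0.5},{"tx":0,"ty":0,"tz":0,"roll":-0.144,"jaw":0.5},{"tx":0,"ty":0,"tz":0,"roll":-0.144,"jaw":0.5},{"tx":0,"ty":0,"tz":0,"roll":-0.144,"jaw":0.5},{"tx":0,"ty":0,"tz":0,"roll":-0.144,"jaw":0.5}]'|tail -1; python3 -m jog '[{"tx":0,"ty":0,"tz":0,"roll":-0.144,"jaw":0.5},{"tx":0,"ty":0,"tz":0,"roll":-0.144,"jaw":0.5},{"tx":0,"ty":0,"tz":0,"roll":-0.144,"jaw":0.5},{"tx":0,"ty":0,"tz":0,"roll":-0.144,"jaw":0.5},{"tx":0,"ty":0,"tz":0,"roll":-0.144,"jaw":0.5},{"tx":0,"ty":0,"tz":0,"roll":-0.144,"jaw":0.5},{"tx":0,"ty":0,"tz":0,"roll":-0.144,"jaw":0.5},{"tx":0,"ty":0,"tz":0,"roll":-0.144,"jaw":0.5}]'|tail -1; python3 go.py .5066 -.4144 .16 160
```

```text
grasp_force: 0.0
grasp_force: 0.0
pos [0.5627 0.0157 0.2768] yaw 161.0 | roll 0.018 tx -9.44 ty -42.34 tz 11.68 t 56.6
```

```bash
python3 -m jog '[{"tx":-0.8,"ty":-4,"tz":0,"roll":0,"jaw":0.5},{"tx":-0.8,"ty":-4,"tz":0,"roll":0,"jaw":0.5},{"tx":-0.8,"ty":-4,"tz":0,"roll":0,"jaw":0.5},{"tx":-0.8,"ty":-4,"tz":0,"roll":0,"jaw":0.5},{"tx":-0.8,"ty":-4,"tz":0,"roll":0,"jaw":0.5},{"tx":-0.8,"ty":-4,"tz":1,"roll":0,"jaw":0.5},{"tx":-0.8,"ty":-4,"tz":2,"roll":0,"jaw":0.5},{"tx":-0.8,"ty":-4,"tz":2,"roll":0,"jaw":0.5}]'|tail -1; python3 -m jog '[{"tx":-0.8,"ty":-4,"tz":2,"roll":0,"jaw":0.5},{"tx":-0.8,"ty":-4,"tz":2,"roll":0,"jaw":0.5},{"tx":-0.5,"ty":-2,"tz":1,"roll":0,"jaw":0.5},{"tx":0,"ty":0,"tz":0,"roll":0,"jaw":0.5},{"tx":0,"ty":0,"tz":0,"roll":0,"jaw":0.5},{"tx":0,"ty":0,"tz":0,"roll":0,"jaw":0.5}]'|tail -1; python3 go.py .5066 -.4144 .086 160.5
```

```text
grasp_force: 0.0
grasp_force: 0.0
pos [ 0.5048 -0.4072  0.1777] yaw 160.8 | roll 0.005 tx -0.41 ty -0.62 tz 9.17 t 58.0
```

```bash
python3 -m jog '[{"tx":-0.4,"ty":-0.6,"tz":2,"roll":0,"jaw":0.5},{"tx":0,"ty":0,"tz":2.5,"roll":0,"jaw":0.5},{"tx":0,"ty":0,"tz":2.5,"roll":0,"jaw":0.5},{"tx":0,"ty":0,"tz":1.5,"roll":0,"jaw":0.5},{"tx":0,"ty":0,"tz":0.6,"roll":0,"jaw":0.5},{"tx":0,"ty":0,"tz":0,"roll":0,"jaw":0.5},{"tx":0,"ty":0,"tz":0,"roll":0,"jaw":0.5}]'|grep -v rot; python3 -m jog '[{"tx":0,"ty":0,"tz":0,"roll":0,"jaw":0.15},{"tx":0,"ty":0,"tz":0,"roll":0,"jaw":0},{"tx":0,"ty":0,"tz":0,"roll":0,"jaw":0},{"tx":0,"ty":0,"tz":0,"roll":0,"jaw":0},{"tx":0,"ty":0,"tz":0,"roll":0,"jaw":0},{"tx":0,"ty":0,"tz":0,"roll":0,"jaw":0},{"tx":0,"ty":0,"tz":0,"roll":0,"jaw":0}]'; python3 go.py .5066 -.4144 .086 33.4
```

```text
time_s: 58.75
position: [0.5068, -0.416, 0.054]
force: [1.5, -0.1, 0.6]
opening: 0.5
grasp_force: 0.0
time_s: 59.45
position: [0.506, -0.4147, 0.053]
tcp_rot: [[-0.944, 0.331, -0.0], [0.331, 0.944, 0.002], [0.001, 0.001, -1.0]]
force: [0.6, 3.8, 3.6]
opening: 0.158
grasp_force: 30.0
pos [ 0.506  -0.4147  0.086 ] yaw 160.7 | roll 2.222 tx 0.07 ty 0.01 tz 0.0 t 59.5
```

```bash
python3 -m jog '[{"tx":0,"ty":0,"tz":0,"roll":0.1,"jaw":0},{"tx":0,"ty":0,"tz":0,"roll":0.1,"jaw":0},{"tx":0,"ty":0,"tz":0,"roll":0.1,"jaw":0},{"tx":0,"ty":0,"tz":0,"roll":0.1,"jaw":0},{"tx":0,"ty":0,"tz":0,"roll":0,"jaw":0}]'|grep -v rot; python3 -m jog '[{"tx":0,"ty":0,"tz":0,"roll":0.12,"jaw":0},{"tx":0,"ty":0,"tz":0,"roll":0.12,"jaw":0},{"tx":0,"ty":0,"tz":0,"roll":0.12,"jaw":0},{"tx":0,"ty":0,"tz":0,"roll":0.12,"jaw":0},{"tx":0,"ty":0,"tz":0,"roll":0.12,"jaw":0},{"tx":0,"ty":0,"tz":0,"roll":0.12,"jaw":0},{"tx":0,"ty":0,"tz":0,"roll":0.12,"jaw":0},{"tx":0,"ty":0,"tz":0,"roll":0,"jaw":0}]'|grep -v rot; python3 -m jog '[{"tx":0,"ty":0,"tz":0,"roll":0.12,"jaw":0},{"tx":0,"ty":0,"tz":0,"roll":0.12,"jaw":0},{"tx":0,"ty":0,"tz":0,"roll":0.12,"jaw":0},{"tx":0,"ty":0,"tz":0,"roll":0.12,"jaw":0},{"tx":0,"ty":0,"tz":0,"roll":0.12,"jaw":0},{"tx":0,"ty":0,"tz":0,"roll":0.12,"jaw":0},{"tx":0,"ty":0,"tz":0,"roll":0.12,"jaw":0},{"tx":0,"ty":0,"tz":0,"roll":0,"jaw":0}]'|grep -v rot; python3 go.py .5066 -.4144 .086 33.4
```

```text
time_s: 59.95
position: [0.5066, -0.4137, 0.053]
force: [2.2, 5.7, 5.1]
opening: 0.161
grasp_force: 30.0
time_s: 60.75
position: [0.5086, -0.4129, 0.0531]
force: [5.8, 8.8, 3.1]
opening: 0.16
grasp_force: 30.0
time_s: 61.55
position: [0.5106, -0.4139, 0.0531]
force: [11.0, 8.1, 0.1]
opening: 0.154
grasp_force: 30.0
pos [ 0.5106 -0.4139  0.0861] yaw 41.3 | roll 0.138 tx -0.36 ty -0.18 tz 0.01 t 61.5
```

```bash
python3 -m jog '[{"tx":0,"ty":0,"tz":0,"roll":0.07,"jaw":0},{"tx":0,"ty":0,"tz":0,"roll":0.068,"jaw":0},{"tx":0,"ty":0,"tz":0,"roll":0,"jaw":0},{"tx":0,"ty":0,"tz":0,"roll":0,"jaw":0}]'|grep -v rot; python3 go.py .5066 -.4144 .086 33.4; python3 -m jog '[{"tx":0,"ty":0,"tz":0,"roll":0,"jaw":0.5},{"tx":0,"ty":0,"tz":0,"roll":0,"jaw":0.5},{"tx":0,"ty":0,"tz":0,"roll":0,"jaw":0.5},{"tx":0,"ty":0,"tz":0,"roll":0,"jaw":0.5},{"tx":0,"ty":0,"tz":0,"roll":0,"jaw":0.5},{"tx":0,"ty":0,"tz":-3,"roll":0,"jaw":0.5},{"tx":0,"ty":0,"tz":-4,"roll":0,"jaw":0.5},{"tx":0,"ty":0,"tz":-4,"roll":0,"jaw":0.5}]'|grep -v rot; python3 -m jog '[{"tx":-4,"ty":-4,"tz":0,"roll":0,"jaw":0.5},{"tx":-4,"ty":-4,"tz":0,"roll":0,"jaw":0.5},{"tx":-4,"ty":-4,"tz":0,"roll":0,"jaw":0.5},{"tx":-2,"ty":-4,"tz":0,"roll":0,"jaw":0.5},{"tx":0,"ty":-4,"tz":0,"roll":0,"jaw":0.5},{"tx":0,"ty":0,"tz":0,"roll":0,"jaw":0.5},{"tx":0,"ty":0,"tz":0,"roll":0,"jaw":0.5},{"tx":0,"ty":0,"tz":0,"roll":0,"jaw":0.5}]'|grep -v rot; python3 dial.py
```

```text
time_s: 61.95
position: [0.5108, -0.4142, 0.0531]
force: [12.3, 7.1, -1.5]
opening: 0.157
grasp_force: 30.0
pos [ 0.5108 -0.4142  0.0861] yaw 33.5 | roll 0.002 tx -0.36 ty -0.22 tz 0.01 t 62.0
time_s: 62.75
position: [0.5052, -0.4155, 0.1633]
force: [0.6, 0.4, 0.2]
opening: 0.497
grasp_force: 0.0
time_s: 63.55
position: [0.2989, -0.3324, 0.1634]
force: [0.6, 0.2, -1.4]
opening: 0.499
grasp_force: 0.0
disc px [194.40023535 184.69973042] r 94.00065577174948
A [ 0.50634204 -0.41427306] yellow [ 0.54152248 -0.39123393] 681 rad 0.0420531190283295
bright [(20, 126), (22, 143), (24, 158), (26, 168), (28, 173), (30, 172), (32, 166), (34, 154), (36, 140), (38, 123), (236, 110), (238, 111), (240, 111), (242, 110)]
pointer ang 28.774251545137393 mark ang 33.220168867145716
```

The pointer reads 28.8° against the mark's 33.2°. That is close to the limit, so I'll cross-check with the scene camera.

```bash
cat > rect.py <<'E'
from h import *
C={k:cap(k) for k in('scene','top')}; an=lambda v:np.degrees(np.arctan2(v[1],v[0]))
g=np.arange(-.065,.0651,.0005); X,Y=np.meshgrid(.506+g,-.414+g,indexing='ij')
for k in C:
    def rect(z):
        p=w2p(C[k],np.c_[X.ravel(),Y.ravel(),np.full(X.size,z)]).astype(np.float32).reshape(X.shape+(2,)); return cv2.remap(C[k]['img'],p[...,0],p[...,1],cv2.INTER_CUBIC)
    a=rect(.062); h=cv2.cvtColor(a,cv2.COLOR_RGB2HSV); b=rect(.052); hb=cv2.cvtColor(b,cv2.COLOR_RGB2HSV)
    y=(hb[...,0]>15)&(hb[...,0]<40)&(hb[...,1]>100); ym=np.array([X[y].mean(),Y[y].mean()])
    # disc centre: dark pixels' hull on z=.062
    d=(h[...,2]<90)&(np.hypot(X-.506,Y+.414)<.045); q=np.argwhere(d).astype(np.int32); m=cv2.moments(cv2.convexHull(q)); A=np.array([g[0]*1+.506+m['m10']/m['m00']*.0005,-.414+g[0]+m['m01']/m['m00']*.0005])
    w=(h[...,2]>150)&(h[...,1]<70)&(np.hypot(X-A[0],Y-A[1])<.033)&(np.hypot(X-A[0],Y-A[1])>.025)&(np.cos(np.arctan2(Y-A[1],X-A[0])-np.radians(32))>.8)
    pw=np.array([X[w].mean(),Y[w].mean()]) if w.any() else A*0
    print(k,'disc',A.round(4),'R',round(np.sqrt(m['m00']/np.pi)*.0005,4),'yellow',ym.round(4),'white',pw.round(4),w.sum(),'ang p',an(pw-A).round(1),'ang m',an(ym-A).round(1))
    L=np.hypot(X-A[0],Y-A[1]); th=np.degrees(np.arctan2(Y-A[1],X-A[0])); G=cv2.cvtColor(a,cv2.COLOR_RGB2GRAY)
    print([(t,int(G[(L>.027)&(L<.032)&(abs(th-t)<1.5)].mean())) for t in range(10,56,3)])
E
python3 rect.py
```

```text
scene disc [ 0.5117 -0.415 ] R 0.0373 yellow [ 0.5424 -0.3891] white [ 0.535  -0.3976] 163 ang p 36.8 ang m 40.2
[(10, 30), (13, 32), (16, 33), (19, 33), (22, 31), (25, 27), (28, 47), (31, 123), (34, 210), (37, 250), (40, 212), (43, 99), (46, 24), (49, 31), (52, 33), (55, 32)]
top disc [ 0.5065 -0.4144] R 0.0323 yellow [ 0.5416 -0.3913] white [ 0.5319 -0.4001] 199 ang p 29.3 ang m 33.4
[(10, 74), (13, 82), (16, 95), (19, 115), (22, 142), (25, 163), (28, 176), (31, 174), (34, 159), (37, 137), (40, 111), (43, 90), (46, 81), (49, 77), (52, 77), (55, 77)]
```

Both cameras agree that the pointer is 3.5–4° past the mark (clockwise). That is inside the tolerance, but I'll regrasp and turn it back by 0.06 rad for margin.

```bash
python3 -m jog '[{"tx":4,"ty":4,"tz":0,"roll":0,"jaw":0.5},{"tx":4,"ty":4,"tz":0,"roll":0,"jaw":0.5},{"tx":4,"ty":4,"tz":0,"roll":0,"jaw":0.5},{"tx":2,"ty":4,"tz":0,"roll":0,"jaw":0.5},{"tx":0,"ty":4,"tz":0,"roll":0,"jaw":0.5},{"tx":0,"ty":0,"tz":0,"roll":0,"jaw":0.5},{"tx":0,"ty":0,"tz":0,"roll":0,"jaw":0.5},{"tx":0,"ty":0,"tz":0,"roll":0,"jaw":0.5}]'|tail -1; python3 go.py .5087 -.415 .086 33.5
```

```text
grasp_force: 0.0
pos [ 0.5051 -0.4146  0.195 ] yaw 33.6 | roll 0.002 tx 0.28 ty 0.24 tz 10.9 t 64.5
```

```bash
python3 -m jog '[{"tx":0.3,"ty":0.2,"tz":2.5,"roll":0,"jaw":0.5},{"tx":0,"ty":0,"tz":3,"roll":0,"jaw":0.5},{"tx":0,"ty":0,"tz":3,"roll":0,"jaw":0.5},{"tx":0,"ty":0,"tz":1.8,"roll":0,"jaw":0.5},{"tx":0,"ty":0,"tz":0.6,"roll":0,"jaw":0.5},{"tx":0,"ty":0,"tz":0,"roll":0,"jaw":0.5}]'|grep -v rot; python3 -m jog '[{"tx":0,"ty":0,"tz":0,"roll":0,"jaw":0},{"tx":0,"ty":0,"tz":0,"roll":0,"jaw":0},{"tx":0,"ty":0,"tz":0,"roll":0,"jaw":0},{"tx":0,"ty":0,"tz":0,"roll":0,"jaw":0},{"tx":0,"ty":0,"tz":0,"roll":0,"jaw":0},{"tx":0,"ty":0,"tz":0,"roll":0,"jaw":0},{"tx":0,"ty":0,"tz":0,"roll":-0.06,"jaw":0},{"tx":0,"ty":0,"tz":0,"roll":0,"jaw":0}]'|grep -v rot; python3 go.py .5087 -.415 .086 37; python3 -m jog '[{"tx":0,"ty":0,"tz":0,"roll":0,"jaw":0.5},{"tx":0,"ty":0,"tz":0,"roll":0,"jaw":0.5},{"tx":0,"ty":0,"tz":0,"roll":0,"jaw":0.5},{"tx":0,"ty":0,"tz":0,"roll":0,"jaw":0.5},{"tx":0,"ty":0,"tz":0,"roll":0,"jaw":0.5},{"tx":0,"ty":0,"tz":-3,"roll":0,"jaw":0.5},{"tx":0,"ty":0,"tz":-4,"roll":0,"jaw":0.5},{"tx":0,"ty":0,"tz":-4,"roll":0,"jaw":0.5}]'|grep -v rot; python3 -m jog '[{"tx":-4,"ty":-4,"tz":0,"roll":0,"jaw":0.5},{"tx":-4,"ty":-4,"tz":0,"roll":0,"jaw":0.5},{"tx":-4,"ty":-4,"tz":0,"roll":0,"jaw":0.5},{"tx":-2,"ty":-4,"tz":0,"roll":0,"jaw":0.5},{"tx":0,"ty":-4,"tz":0,"roll":0,"jaw":0.5},{"tx":0,"ty":0,"tz":0,"roll":0,"jaw":0.5},{"tx":0,"ty":0,"tz":0,"roll":0,"jaw":0.5},{"tx":0,"ty":0,"tz":0,"roll":0,"jaw":0.5}]'|grep -v rot; python3 rect.py; python3 - <<'E'
from h import *
C={k:cap(k) for k in('scene','top')}
for k in C:
  for n,z in(('caddy_blue_bar',.2),('caddy_white_bar',.2),('housing_1',.114),('cover_1',.114)):
    print(k,n,[(round(d['p'],2),np.round(d['point'],1),np.round(p2w(C[k],*d['point'],z),3)[:2]) for d in landmark_of(k,n)[:3]])
E
```

```text
time_s: 65.1
position: [0.5086, -0.4147, 0.0533]
force: [0.0, 0.3, -0.1]
opening: 0.504
grasp_force: 0.0
time_s: 65.9
position: [0.5092, -0.4151, 0.0544]
force: [-2.5, 3.0, 5.1]
opening: 0.159
grasp_force: 30.0
pos [ 0.5092 -0.4151  0.0874] yaw 37.1 | roll 0.002 tx -0.03 ty -0.04 tz 0.14 t 65.9
time_s: 66.7
position: [0.5092, -0.4153, 0.1642]
force: [0.6, -0.5, 0.4]
opening: 0.499
grasp_force: 0.0
time_s: 67.5
position: [0.2978, -0.3449, 0.1643]
force: [-0.2, -0.0, 0.9]
opening: 0.503
grasp_force: 0.0
scene disc [ 0.5118 -0.4151] R 0.0373 yellow [ 0.5424 -0.3891] white [ 0.5338 -0.3962] 167 ang p 40.7 ang m 40.3
[(10, 31), (13, 32), (16, 31), (19, 32), (22, 30), (25, 31), (28, 30), (31, 44), (34, 104), (37, 190), (40, 244), (43, 244), (46, 157), (49, 58), (52, 24), (55, 30)]
top disc [ 0.5064 -0.4143] R 0.0322 yellow [ 0.5418 -0.3912] white [ 0.531  -0.3985] 192 ang p 32.7 ang m 33.2
[(10, 72), (13, 75), (16, 79), (19, 90), (22, 111), (25, 136), (28, 159), (31, 174), (34, 174), (37, 162), (40, 138), (43, 112), (46, 93), (49, 83), (52, 78), (55, 77)]
scene caddy_blue_bar [(0.71, array
[... 229 characters left out ...]
]
scene housing_1 [(0.43, array([178.5, 420.7]), array([0.455, 0.363]))]
scene cover_1 [(0.68, array([202.4, 393.5]), array([0.517, 0.229])), (0.61, array([299.3, 187.2]), array([ 0.604, -0.295]))]
top caddy_blue_bar [(0.67, array([300. , 163.8]), array([0.459, 0.396]))]
top caddy_white_bar [(0.73, array([328.5, 358.7]), array([ 0.383, -0.085])), (0.57, array([260.3, 226.7]), array([0.555, 0.236]))]
top housing_1 [(0.58, array([309.8, 174.7]), array([0.432, 0.393])), (0.44, array([282.1, 170.4]), array([0.506, 0.404])), (0.4, array([297.7, 170. ]), array([0.464, 0.405]))]
top cover_1 [(0.66, array([292.8, 426.2]), array([ 0.466, -0.267])), (0.6, array([273.9, 234.3]), array([0.525, 0.233]))]
```

The pointer is within about 0.5° of the mark in both cameras, both bars are at the hook seats, the parts are in the caddies and the gripper is clear.

```bash
python3 -c "
from rig import *; print(hand_in())"
```

```text
the job is handed in; nothing more can be done
None
```

The job is handed in (no verdict came back): by my last measurements both housings hang in the blue caddy and the only cover present in the white one, one caddy on each hook, with the dial pointer within about 0.5° of the yellow tab and the gripper clear.

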